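Put the slicer plates away and seal their tins

TASK

Put the washed slicer plates away: slide every plate from the drying rack upright into a slot of the tin of its own colour, right down to the floor. Then set each tin's lid of the same colour squarely on top and press it down until its rubber ring sinks and the lid is fully home; close both tins, even if one stays empty, and leave the other things on the table where they are.

Things in the scene. Friction and masses are not known exactly. Their poses are not given: they have to be found in the camera images.
- rack: fixed grey drying rack (all sizes in mm), base 80 (x) by 250 (y), 8 thick. Four bays along its y at -99, -33, 33, 99, each between thin steel rods 48 high (above the table) with 2 of play beside either face of the plate. Origin: centre of the underside
- plate_red_1: red slicer plate (mm): upright slab 60 wide (x), 10 thick (y), 70 tall (z), 0.09 kg, red plastic frame with a steel panel. Origin: centre of its lower edge. Starts upright in some bay of the rack, lower edge 8 above the table. Either way round will do. May be absent
- plate_red_2: red slicer plate (mm): upright slab 60 wide (x), 10 thick (y), 70 tall (z), 0.09 kg, red plastic frame with a steel panel. Origin: centre of its lower edge. Starts upright in some bay of the rack, lower edge 8 above the table. Either way round will do. May be absent
- plate_blue_1: blue slicer plate (mm): upright slab 60 wide (x), 10 thick (y), 70 tall (z), 0.09 kg, blue plastic frame with a steel panel. Origin: centre of its lower edge. Starts upright in some bay of the rack, lower edge 8 above the table. Either way round will do. May be absent
- plate_blue_2: blue slicer plate (mm): upright slab 60 wide (x), 10 thick (y), 70 tall (z), 0.09 kg, blue plastic frame with a steel panel. Origin: centre of its lower edge. Starts upright in some bay of the rack, lower edge 8 above the table. Either way round will do. May be absent
- tin_red: fixed squat red-enamelled tin (sizes in mm), outside 76 (x) by 110 (y) by 50 high, walls 3, floor 4, open on top. Two upright slots at y -33 and 33, each 13 wide (along y) between round-topped guide rods 44 high at x +-24. A plate in a slot has its thickness along the tin's y and stands 24 above the rim. Origin: centre of the underside
- ring_red_top (a point): top of the black rubber ring round the outside of the red tin, at the tin's axis: 44 above the table (mm) as found. It carries the lid's skirt; pressing the lid with about 12 N pushes ring and lid 6 down, and they stay there
- slot_red_1 (a point): floor of slot 1 of the red tin, at its middle (where the centre of a plate's lower edge belongs); axes as the tin's
- slot_red_2 (a point): floor of slot 2 of the red tin, at its middle (where the centre of a plate's lower edge belongs); axes as the tin's
- lid_red: loose steel lid, red stripe and handle, 0.25 kg (mm). Deep cap, open below: outside 86 (x) by 120 (y), inside 80 by 114, roof 46 high; slips over the tin's outside with 2 play per side, either way round. Handle: bar 22 (x) by 60 (y), 28 high, top at 74. Origin: centre of the skirt's lower edge: 44 above the tin's underside when set on, 38 when pressed home
- tin_blue: fixed squat blue-enamelled tin (sizes in mm), outside 76 (x) by 110 (y) by 50 high, walls 3, floor 4, open on top. Two upright slots at y -33 and 33, each 13 wide (along y) between round-topped guide rods 44 high at x +-24. A plate in a slot has its thickness along the tin's y and stands 24 above the rim. Origin: centre of the underside
- ring_blue_top (a point): top of the black rubber ring round the outside of the blue tin, at the tin's axis: 44 above the table (mm) as found. It carries the lid's skirt; pressing the lid with about 12 N pushes ring and lid 6 down, and they stay there
- slot_blue_1 (a point): floor of slot 1 of the blue tin, at its middle (where the centre of a plate's lower edge belongs); axes as the tin's
- slot_blue_2 (a point): floor of slot 2 of the blue tin, at its middle (where the centre of a plate's lower edge belongs); axes as the tin's
- lid_blue: loose steel lid, blue stripe and handle, 0.25 kg (mm). Deep cap, open below: outside 86 (x) by 120 (y), inside 80 by 114, roof 46 high; slips over the tin's outside with 2 play per side, either way round. Handle: bar 22 (x) by 60 (y), 28 high, top at 74. Origin: centre of the skirt's lower edge: 44 above the tin's underside when set on, 38 when pressed home
- bowl: bystander: grey stoneware bowl, 140 across, 60 high (mm). Origin: centre of the underside
- fork: bystander: stainless fork, 190 long, 4 thick (mm). Origin: centre of the underside
- rolling_pin: bystander: short beech rolling pin, 320 long over the handles, 44 thick, along its y (mm). Origin: centre of the underside
- mould: bystander: small red plastic pudding mould upside down, 90 across, 40 high (mm). Origin: centre of the underside
- round_tin: bystander: squat round metal tin, closed, 104 across, 76 high (mm). Origin: centre of the underside
- mug: bystander: blue mug, 76 across, 85 high (mm). Origin: centre of the underside
Things that resemble listed ones, but are neither listed nor needed, are in the scene too. What is shaped like the lid_blue but turquoise is not meant.

How it is judged:
By the outcome, as a careful person would: the job done as asked, in the order asked, and still so for the second after the job is handed in, with the robot touching nothing.
Of plate_red_1, plate_red_2, plate_blue_1, plate_blue_2 only 2 to 4 are there at a start; the rules pass over those that are not, and their reading is None.
At some moment in a run one of lid_red, lid_blue may be knocked a few centimetres aside while the robot is not near it.
It also fails if it takes over 210 s, if anything falls off the work surface, if the arm or the gripper's body presses on something with over 40 N, if the wrist force passes 120 N, or if a joint passes its speed limit or range.

ROBOT

A 6-joint arm with a two-finger parallel gripper is mounted at the origin on the work surface. World frame = base frame: x ahead of the robot, y to its left, z up, the work surface at z = 0. Lengths are in mm, angles in rad, forces in N, time in s.
With the tool pointing down it reaches from about 275 to 750 mm from the base axis. Payload 10.2 kg.
Tool frame: the origin (TCP) lies between the finger pads; the fingertips stand 17 mm ahead of it and the grasp point (between the pads) lies 2 mm behind it; y points along the fingers, x is the direction in which the jaws open and shut, and the axes are right-handed (so a half turn about y gives the same grasp; the last joint's range is limited). The gripper opens to 85 mm and grips with 20 to 120 N. Pads are 22 mm wide; open, the fingers measure 114 mm over their backs; the gripper's body (76 mm by 85 mm) begins 54 mm behind the grasp point. The pads swing forward as they close: fully open they stand 13 mm farther back than shut.
Start: joints at [-1.555, 0.313, 1.498, -0, 1.331, -0.223], TCP at [124.168, -510.111, 248.294] pointing down, gripper open.
Joint ranges: [-2.94, 2.94], [-0.97, 2.17], [0.19, 2.56], [-1.23, 4.37], [0.02, 3.11], [-2.88, 2.88]. Speed limits (rad/s): [2.39, 2.39, 3.01, 3.14, 3.14, 3.14].

INTERFACE

Orientations are given as a unit quaternion [w, x, y, z].
In Python, from rig import ctrl gives the robot as it stands.
- The arm moves only by the tool jog_arm, never from a script. Its argument "targets" is a list of rows, each an object with "offset": the shift along the tool's x, y, z in m, a list of three; "yaw": the turn about the tool's y in rad. In form: [{"offset": [dx, dy, dz], "yaw": yaw}, ...]. A call has 1 to 12 rows; each row is the pose to reach, as a shift and turn from the pose measured when the call began, along the tool's axes at that moment; what a row does not reach only later rows make up. A row lasts 1/12 s, in which the tool goes at most 41.7 mm and 7.16 degrees, less where a joint would pass 70% of its speed; a pose out of reach is approached as far as the arm can. A call with a gripper value outside its range is refused whole. "fingers" is the finger opening in m, from 0 to 0.0854, set as the call begins (left out, the last holds). The fingers move at their own pace and stop on an object; "grip_force" is the grip in N (left out, the last holds). Time passes only in rows, so rows that repeat a pose let the fingers close. It gives the time, the measured TCP pose, the force and the opening at its end, in the units of the state.
- ctrl.sense(): the state, without advancing time (a new reading comes with each control period).
- ctrl.capture(name): name is "scene" or "top" or "wrist"; returns a dict with "img" (384x512x3 uint8, red, green, blue), "intrinsics" (3x3 intrinsics, pixels), "T" (4x4, takes a point from camera to world coordinates); the wrist camera has in their place "mount" (4x4, takes a point from camera to tool coordinates, whose origin is the TCP and whose axes are the tool frame's). Camera axes: x right, y up, looking along -z (the intrinsics and any distortion apply to the point x, -y, -z); pixel columns grow to the right and rows downward; lengths in mm; the calibration is good to about 2 mm. A picture is of the moment at which its call begins: read the wrist's pose just before it. There is no depth.
- ctrl.finish_job(): hands the job in, once; it reports no verdict.
Trained networks look in the newest picture that a camera, given by its name, has taken for a name from the list of things; names that differ only in an ending like _2 or _b are one class to them, and where a whole thing is asked for, a point or a joint stands for the part that bears it (a point fixed in the world has none). Each returns a list of dicts, best first, with "score" (0 to 1); they miss things now and then, are a little off and sometimes report something else, mostly with a low value. They report only what shows in the picture. A call takes as long as a camera call. They do not tell look-alikes from the thing itself.
- ctrl.boxes_of(camera, target): "box" ([left, top, right, bottom] in pixels, round what is visible of it).
- ctrl.regions_of(camera, target): "region" (384x512 bool, what is visible of it) and "box" ([left, top, right, bottom] in pixels, round what is visible of it).
The state is a dict: "time_s": time; "joints": joint angles; "dq": joint speeds; "tau": joint torques, N m; "eef_pos": TCP position; "ee_rot": TCP orientation; "force": force on the tool from outside, world axes, zero at the start; "wrist_torque": the same for the moment, N m; "grip_width": opening from 0.0 (shut) to 1.0 (fully open).
Only numpy, scipy, OpenCV 4.12 (cv2) and the standard library are available. Lean on these libraries where they do the work, as an engineer would, in place of code of your own. Each camera call takes 0.05 s, during which the arm holds its last target.

## Working session

There is one attempt and no reset: what is moved stays moved. The work goes in short steps, Python scripts to look and compute and a tool call to move; the robot and the scene stay as the last step left them, time stands still between calls to the robot, and variables do not carry over. Pictures are saved under pics/ and viewed, and the job is handed in when it is done.

Besides the shell and the picture viewer there is one more tool, called after "Emit:" by a JSON object that holds its "fn" and its "kwargs", one argument or row to a line. jog_arm: Moves the arm, as the interface text tells. Its arguments: {"type":"object","properties":{"targets":{"type":"array"},"fingers":{"type":"number"},"grip_force":{"type":"number"}},"required":["targets"]}

```bash
ls; mkdir -p pics; python3 - <<'E'
from rig import ctrl
import cv2,numpy as np
s=ctrl.sense()
print(s)
for n in ["scene","top","wrist"]:
    c=ctrl.capture(n)
    cv2.imwrite(f"pics/{n}0.png",c["img"][:,:,::-1])
    print(n,{k:np.round(v,4).tolist() for k,v in c.items() if k!="img"})
E
```

```text
pics
{'time_s': 0.0, 'joints': array([-1.55545257e+00,  3.13448867e-01,  1.49847288e+00,  6.99226330e-06,
        1.33099897e+00, -2.23410200e-01]), 'dq': array([ 3.52937121e-04, -2.00449623e-03,  3.87864837e-05, -1.24011802e-03,
       -2.00462163e-03, -1.89728797e-03]), 'tau': array([-1.21969679e-03, -4.12270939e+01, -2.59748358e+01, -2.11021547e-04,
        4.10325069e-03, -5.09018278e-06]), 'eef_pos': array([ 124.13904509, -509.85707934,  247.72216967]), 'ee_rot': array([ 0.55635406, -0.55562164,  0.43718894, -0.43660118]), 'force': array([-0.11248845, -0.06640556,  0.1456631 ]), 'wrist_torque': array([-0.04553095, -0.04432767,  0.03729994]), 'grip_width': 1.0056086080151039}
scene {'intrinsics': [[401.5873, 0.0, 256.6737], [0.0, 401.5873, 192.0267], [0.0, 0.0, 1.0]], 'T': [[0.8148, -0.4065, 0.4134, 1026.8003], [0.5796, 0.5883, -0.5639, -621.0647], [-0.014, 0.6991, 0.7149, 859.5163], [0.0, 0.0, 0.0, 1.0]]}
top {'intrinsics': [[419.6633, 0.0, 254.111], [0.0, 419.6633, 188.8441], [0.0, 0.0, 1.0]], 'T': [[0.0218, 0.999, -0.0389, 502.1798], [-0.9996, 0.0212, -0.0165, -16.8832], [-0.0156, 0.0393, 0.9991, 1561.6275], [0.0, 0.0, 0.0, 1.0]]}
wrist {'intrinsics': [[304.7113, 0.0, 251.8768], [0.0, 304.7113, 190.1421], [0.0, 0.0, 1.0]], 'mount': [[1.0, 0.0014, -0.0005, 0.5738], [-0.0009, 0.2719, -0.9623, -126.4043], [-0.0012, 0.9623, 0.2719, 68.1768], [0.0, 0.0, 0.0, 1.0]]}
```

View pics/scene0.png

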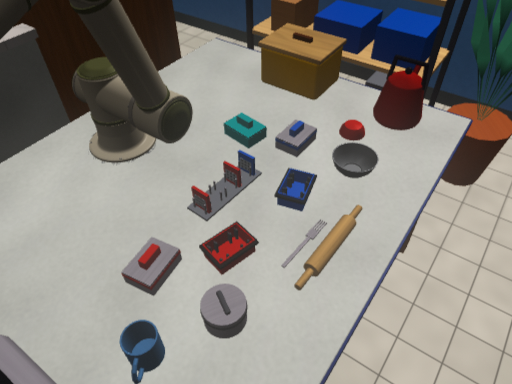

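View pics/top0.png

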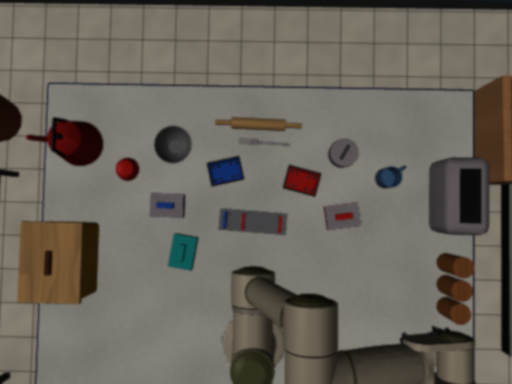

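View pics/wrist0.png

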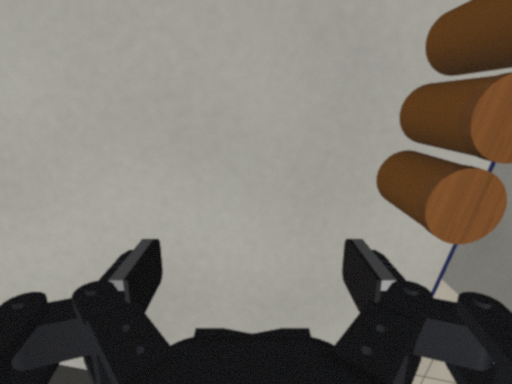

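```bash
cat > h.py <<'E'
from rig import ctrl
import cv2,numpy as np
from scipy.optimize import minimize
from scipy.spatial.transform import Rotation as R
def toolT(s=None):
    s=s or ctrl.sense(); T=np.eye(4); q=s["ee_rot"]; T[:3,:3]=R.from_quat([q[1],q[2],q[3],q[0]]).as_matrix(); T[:3,3]=s["eef_pos"]; return T
def cap(n,save=None):
    T=toolT() if n=="wrist" else None
    c=ctrl.capture(n)
    c["T"]=T@c["mount"] if n=="wrist" else c["T"]
    if save: cv2.imwrite(f"pics/{save}.png",c["img"][:,:,::-1])
    return c
def proj(c,P):
    P=np.asarray(P,float).reshape(-1,3); q=(P-c["T"][:3,3])@c["T"][:3,:3]
    q=q*[1,-1,-1]; K=c["intrinsics"]
    return np.c_[K[0,0]*q[:,0]/q[:,2]+K[0,2],K[1,1]*q[:,1]/q[:,2]+K[1,2]]
def back(c,uv,z):
    K=c["intrinsics"];uv=np.asarray(uv,float).reshape(-1,2)
    d=np.c_[(uv[:,0]-K[0,2])/K[0,0],-(uv[:,1]-K[1,2])/K[1,1],-np.ones(len(uv))]@c["T"][:3,:3].T
    o=c["T"][:3,3]; t=(z-o[2])/d[:,2]; return (o+d*t[:,None])
def box(a,b,z0,z1,x=0,y=0):
    return np.array([[x+i*a/2,y+j*b/2,z] for i in(-1,1) for j in(-1,1) for z in(z0,z1)])
SH=dict(tin=[box(76,110,0,50)],lid=[box(86,120,0,46),box(22,60,46,74)],
  plate=[box(60,10,8,78)],rack=[box(80,250,0,8)])
def place(P,p):
    c,s=np.cos(p[2]),np.sin(p[2]); return np.c_[P[:,0]*c-P[:,1]*s+p[0],P[:,0]*s+P[:,1]*c+p[1],P[:,2]]
def rend(c,parts,p,S=4):
    m=np.zeros((384*S,512*S),np.uint8)
    for P in parts:
        h=cv2.convexHull(((proj(c,place(P,p))+.5)*S).astype(np.float32))
        cv2.fillPoly(m,[np.round(h*16).astype(np.int32)],255,shift=4)
    return cv2.resize(m,(512,384),interpolation=cv2.INTER_AREA)/255.
def fit(views,parts,p0,ds=(15,15,.15)):
    def cost(p):
        t=0
        for c,m in views:
            r=rend(c,parts,p); t+=1-np.minimum(r,m).sum()/np.maximum(r,m).sum()
        return t/len(views)
    p0=np.array(p0,float); sim=np.vstack([p0]+[p0+np.eye(3)[i]*ds[i] for i in range(3)])
    r=minimize(cost,p0,method="Nelder-Mead",options=dict(initial_simplex=sim,xatol=.05,fatol=1e-5,maxiter=200))
    return r.x,r.fun
E
python3 - <<'E'
from h import *
C={n:cap(n) for n in["top","scene"]}
for t in["tin_red","tin_blue","lid_red","lid_blue","rack","plate_red_1","plate_blue_1","round_tin","bowl"]:
    for n in C:
        for d in ctrl.regions_of(n,t)[:4]:
            m=d["region"]; rgb=C[n]["img"][m].mean(0).round() if m.any() else None
            v,u=np.nonzero(m)
            print(t,n,round(d["score"],2),np.round(d["box"]).tolist(),rgb,back(C[n],[u.mean(),v.mean()],25)[0].round()[:2],m.sum())
E
```

```text
tin_red top 0.78 [283.0, 164.0, 323.0, 198.0] [87. 25. 23.] [ 598. -168.] 879
tin_red top 0.3 [154.0, 126.0, 190.0, 164.0] [47. 47. 46.] [722. 314.] 1093
tin_red scene 0.62 [200.0, 225.0, 256.0, 275.0] [94. 47. 44.] [ 600. -166.] 1715
tin_blue top 0.93 [205.0, 156.0, 245.0, 182.0] [22. 39. 78.] [628. 114.] 816
tin_blue top 0.4 [284.0, 166.0, 324.0, 198.0] [87. 22. 20.] [ 599. -167.] 835
tin_blue top 0.22 [242.0, 212.0, 244.0, 234.0] [87. 34. 34.] [444.  47.] 68
tin_blue scene 0.66 [277.0, 168.0, 315.0, 210.0] [50. 61. 89.] [629. 108.] 1164
tin_blue scene 0.43 [199.0, 224.0, 255.0, 274.0] [95. 49. 46.] [ 599. -167.] 1747
lid_red top 0.59 [322.0, 204.0, 359.0, 232.0] [91. 73. 75.] [ 472. -316.] 824
lid_red scene 0.38 [202.0, 241.0, 254.0, 267.0] [54. 49. 47.] [ 614. -186.] 285
lid_blue top 0.97 [172.0, 234.0, 198.0, 269.0] [20. 84. 81.] [329. 263.] 843
lid_blue top 0.69 [150.0, 188.0, 188.0, 218.0] [78. 76. 85.] [498. 326.] 834
lid_blue top 0.56 [206.0, 156.0, 244.0, 185.0] [23. 40. 78.] [629. 116.] 841
lid_blue top 0.48 [154.0, 125.0, 192.0, 162.0] [49. 48. 47.] [723. 312.] 1126
lid_b
[... 412 characters left out ...]
91.0, 190.0, 208.0, 212.0] [82. 54. 52.] [430. -76.] 233
plate_red_1 scene 0.57 [224.0, 164.0, 242.0, 187.0] [80. 53. 51.] [439.  58.] 277
plate_red_1 scene 0.56 [199.0, 220.0, 260.0, 275.0] [94. 46. 44.] [ 601. -166.] 1689
plate_blue_1 top 0.56 [225.0, 209.0, 228.0, 231.0] [30. 43. 74.] [448. 112.] 71
plate_blue_1 scene 0.67 [237.0, 150.0, 253.0, 174.0] [54. 61. 79.] [443. 125.] 299
round_tin scene 0.57 [202.0, 284.0, 249.0, 337.0] [114. 109. 112.] [ 701. -311.] 2122
bowl top 0.78 [152.0, 128.0, 188.0, 164.0] [49. 49. 48.] [722. 312.] 1148
bowl scene 0.89 [330.0, 142.0, 375.0, 180.0] [77. 77. 76.] [715. 326.] 1294
bowl scene 0.64 [198.0, 223.0, 253.0, 273.0] [95. 47. 45.] [ 601. -166.] 1711
```

```bash
cat >> h.py <<'E'
def goto(p,yaw=None,half=True):
    """offset (m) in tool axes and yaw (rad) to take tool to world pos p with tool x heading 'yaw' (mod pi)"""
    T=toolT(); off=T[:3,:3].T@(np.array(p,float)-T[:3,3])/1000
    x=T[:3,0]; cur=np.arctan2(x[1],x[0]); dy=0
    if yaw is not None:
        d=(yaw-cur+np.pi/2)%np.pi-np.pi/2 if half else (yaw-cur+np.pi)%(2*np.pi)-np.pi
        dy=-d # tool y points down
        # alt
    s=ctrl.sense()
    print("off",off.round(4).tolist(),"yaw",round(dy,3),"dist",round(np.linalg.norm(off)*1000),"cur heading",round(cur,3),"q6",round(s["joints"][5],2),"tilt",np.round(T[:3,1],4).tolist(),"pos",T[:3,3].round(1).tolist(),"t",s["time_s"])
E
python3 - <<'E'
from h import *
T=toolT();print(T.round(3))
goto([400,0,330],np.pi/2)
E
```

```text
[[ 2.37000e-01  0.00000e+00  9.72000e-01  1.24175e+02]
 [-9.72000e-01 -0.00000e+00  2.37000e-01 -5.10118e+02]
 [ 0.00000e+00 -1.00000e+00  0.00000e+00  2.48304e+02]
 [ 0.00000e+00  0.00000e+00  0.00000e+00  1.00000e+00]]
off [-0.4304, -0.0817, 0.3887] yaw 0.239 dist 586 cur heading -1.332 q6 -0.22 tilt [0.0, -0.0, -1.0] pos [124.2, -510.1, 248.3] t 1.15
```

```bash
python3 - <<'E'
from h import *
goto([540,0,330],np.pi/2)
E
```

```text
off [-0.3973, -0.0817, 0.5247] yaw 0.239 dist 663 cur heading -1.332 q6 -0.22 tilt [0.0, -0.0, -1.0] pos [124.2, -510.1, 248.3] t 1.15
```

Emit:
{"fn": "jog_arm", "kwargs": {
  "targets": [
    {"offset":[-0.397,-0.082,0.525],"yaw":0.239},
    {"offset":[-0.397,-0.082,0.525],"yaw":0.239},
    {"offset":[-0.397,-0.082,0.525],"yaw":0.239},
    {"offset":[-0.397,-0.082,0.525],"yaw":0.239},
    {"offset":[-0.397,-0.082,0.525],"yaw":0.239},
    {"offset":[-0.397,-0.082,0.525],"yaw":0.239},
    {"offset":[-0.397,-0.082,0.525],"yaw":0.239},
    {"offset":[-0.397,-0.082,0.525],"yaw":0.239},
    {"offset":[-0.397,-0.082,0.525],"yaw":0.239},
    {"offset":[-0.397,-0.082,0.525],"yaw":0.239},
    {"offset":[-0.397,-0.082,0.525],"yaw":0.239},
    {"offset":[-0.397,-0.082,0.525],"yaw":0.239}
  ]
}}

```text
time_s: 2.15
eef_pos: [438.8, -123.7, 310.6]
ee_rot: [-0.5, 0.5, -0.5, 0.5]
force: [0.1, -1.5, 0.0]
grip_width: 0.996
```

Emit:
{"fn": "jog_arm", "kwargs": {
  "targets": [
    {"offset":[-0.123,-0.02,0.102],"yaw":0},
    {"offset":[-0.123,-0.02,0.102],"yaw":0},
    {"offset":[-0.123,-0.02,0.102],"yaw":0},
    {"offset":[-0.123,-0.02,0.102],"yaw":0},
    {"offset":[-0.123,-0.02,0.102],"yaw":0},
    {"offset":[-0.123,-0.02,0.102],"yaw":0}
  ]
}}

```text
time_s: 2.65
eef_pos: [541.3, 0.5, 330.2]
ee_rot: [-0.501, 0.501, -0.499, 0.499]
force: [0.6, -0.4, -0.3]
grip_width: 1.0
```

```bash
python3 - <<'E'
from h import *
c=cap("wrist","w1"); print(toolT().round(3))
np.savez("w1",img=c["img"],T=c["T"],K=c["intrinsics"])
for t in["tin_red","tin_blue","lid_red","lid_blue","rack","plate_red_1","plate_blue_1"]:
        for d in ctrl.regions_of("wrist",t)[:4]:
            m=d["region"]; rgb=c["img"][m].mean(0).round() if m.any() else None
            v,u=np.nonzero(m)
            print(t,round(d["score"],2),np.round(d["box"]).tolist(),rgb,back(c,[u.mean(),v.mean()],25)[0].round()[:2],m.sum())
E
```

```text
[[ 1.00000e-03 -0.00000e+00  1.00000e+00  5.40752e+02]
 [-1.00000e+00 -0.00000e+00  1.00000e-03 -5.12000e-01]
 [ 0.00000e+00 -1.00000e+00 -0.00000e+00  3.30259e+02]
 [ 0.00000e+00  0.00000e+00  0.00000e+00  1.00000e+00]]
tin_red 0.73 [321.0, 67.0, 431.0, 161.0] [128.  39.  35.] [ 598. -170.] 6734
tin_blue 0.82 [107.0, 43.0, 216.0, 140.0] [ 42.  72. 121.] [629. 119.] 7066
lid_blue 0.73 [1.0, 150.0, 83.0, 216.0] [108. 109. 122.] [496. 311.] 5005
lid_blue 0.67 [52.0, 241.0, 124.0, 300.0] [ 17. 110. 107.] [363. 272.] 2590
lid_blue 0.55 [0.0, 0.0, 51.0, 73.0] [115. 114. 114.] [699. 291.] 3377
rack 0.61 [163.0, 188.0, 325.0, 244.0] [117. 116. 119.] [454.  10.] 6099
rack 0.4 [0.0, 0.0, 50.0, 72.0] [115. 115. 114.] [699. 291.] 3403
plate_red_1 0.82 [211.0, 199.0, 228.0, 255.0] [133.  41.  37.] [434.  49.] 515
plate_red_1 0.76 [305.0, 204.0, 322.0, 258.0] [141.  59.  55.] [427. -91.] 737
plate_red_1 0.34 [0.0, 0.0, 52.0, 74.0] [115. 114. 113.] [699. 291.] 3341
plate_blue_1 0.75 [164.0, 193.0, 185.0, 250.0] [ 46.  68. 106.] [440. 118.] 801
plate_blue_1 0.71 [412.0, 166.0, 512.0, 239.0] [137. 105. 106.] [ 470. -315.] 6200
```

View pics/w1.png

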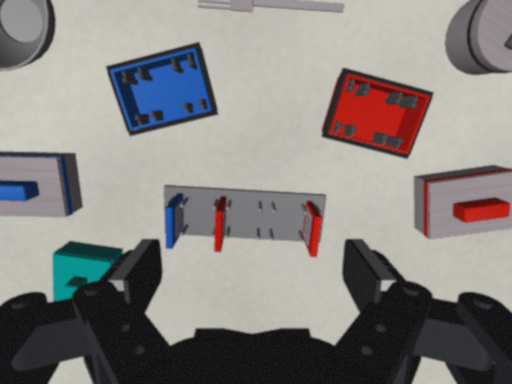

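```bash
python3 - <<'E'
import cv2
a=cv2.imread("pics/w1.png")
cv2.imwrite("pics/w1z.png",cv2.resize(a[35:170,100:440],None,fx=2.3,fy=2.3,interpolation=cv2.INTER_CUBIC))
cv2.imwrite("pics/w1r.png",cv2.resize(a[175:265,155:335],None,fx=4.4,fy=4.4,interpolation=cv2.INTER_CUBIC))
E
```

```text
(no output)
```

View pics/w1z.png

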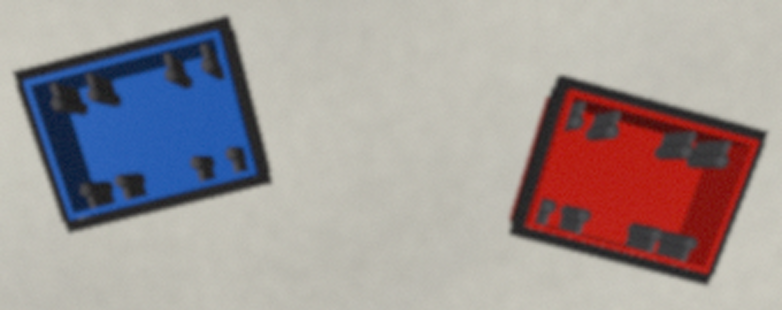

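View pics/w1r.png

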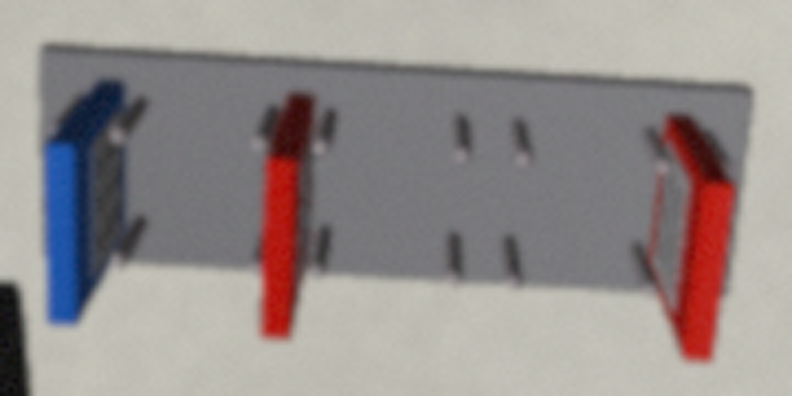

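```bash
cat >> h.py <<'E'
class Cam(dict): pass
def loadc(f):
    z=np.load(f+".npz"); return dict(img=z["img"],T=z["T"],intrinsics=z["K"])
def savec(c,f): np.savez(f,img=c["img"],T=c["T"],K=c["intrinsics"])
def cmask(c,col,near=None,r=60,sat=90,val=25):
    hsv=cv2.cvtColor(np.ascontiguousarray(c["img"]),cv2.COLOR_RGB2HSV); H,S,V=cv2.split(hsv)
    m=((H<12)|(H>168)) if col=="red" else ((H>100)&(H<130))
    m=(m&(S>sat)&(V>val)).astype(np.uint8)
    n,l,st,ce=cv2.connectedComponentsWithStats(m)
    if near is not None:
        keep=[i for i in range(1,n) if st[i,4]>15 and np.linalg.norm(ce[i]-near)<r]
        m=np.isin(l,keep).astype(np.uint8)
    return m
def hullm(m):
    p=cv2.findNonZero(m); o=np.zeros(m.shape,np.uint8); cv2.fillPoly(o,[cv2.convexHull(p)],1); return o.astype(float)
TINP=[box(76,110,44,50)]
def fitcol(c,col,parts,p0,r=60,z=40,**k):
    near=proj(c,[p0[0],p0[1],z])[0]
    m=cmask(c,col,near,r,**k); return fit([(c,hullm(m))],parts,p0,(8,8,.15)),m
E
python3 - <<'E'
from h import *
c=loadc("w1")
ov=c["img"][:,:,::-1].copy()
for nm,col,parts,p0,r in [("tinb","blue",TINP,[629,119,.2],70),("tinr","red",TINP,[598,-170,-.2],70),("pb","blue",SH["plate"],[440,112,0],30),("pr1","red",SH["plate"],[434,49,0],30),("pr2","red",SH["plate"],[427,-91,0],30)]:
    (p,f),m=fitcol(c,col,parts,p0,r); print(nm,p.round(2),round(f,3),m.sum())
    for P in parts: cv2.polylines(ov,[np.round(cv2.convexHull(proj(c,place(P,p)).astype(np.float32))).astype(int)],True,(0,255,0),1)
cv2.imwrite("pics/w1o.png",ov)
print(ctrl.sense()["joints"].round(2))
goto([480,0,330],np.pi/2)
E
```

```text
tinb [6.2752e+02 1.1510e+02 2.3000e-01] 0.078 5237
tinr [ 5.9930e+02 -1.6047e+02 -2.5000e-01] 0.133 4874
pb [ 4.4993e+02  1.1197e+02 -1.2000e-01] 0.199 527
pr1 [ 4.4449e+02  4.6410e+01 -7.0000e-02] 0.132 439
pr2 [ 4.3677e+02 -8.7160e+01 -2.0000e-02] 0.142 530
[-0.22  0.3   1.3  -0.    1.54  1.35]
off [-0.0013, 0.0008, -0.0606] yaw -0.001 dist 61 cur heading -1.572 q6 1.35 tilt [0.0008, -0.0005, -1.0] pos [540.6, -1.4, 330.8] t 3.05
```

View pics/w1o.png

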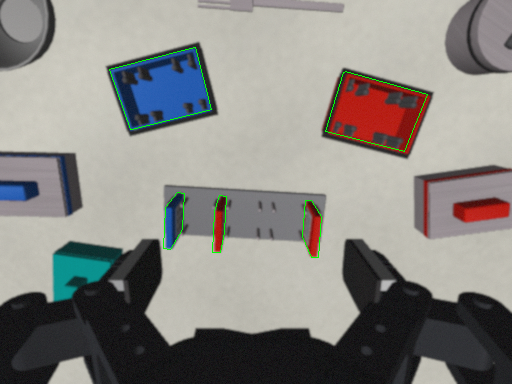

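```bash
python3 - <<'E'
from h import *
goto([580,-25,220],np.pi/2)
E
```

```text
off [0.0235, 0.1109, 0.0394] yaw -0.001 dist 120 cur heading -1.572 q6 1.35 tilt [0.0008, -0.0005, -1.0] pos [540.6, -1.4, 330.8] t 3.05
```

Emit:
{"fn": "jog_arm", "kwargs": {
  "targets": [
    {"offset":[0.0235,0.111,0.039],"yaw":0},
    {"offset":[0.0235,0.111,0.039],"yaw":0},
    {"offset":[0.0235,0.111,0.039],"yaw":0},
    {"offset":[0.0235,0.111,0.039],"yaw":0},
    {"offset":[0.0235,0.111,0.039],"yaw":0},
    {"offset":[0.0235,0.111,0.039],"yaw":0}
  ]
}}

```text
time_s: 3.55
eef_pos: [579.9, -25.0, 222.2]
ee_rot: [-0.5, 0.499, -0.499, 0.502]
force: [0.0, -0.4, 0.7]
grip_width: 0.999
```

```bash
python3 - <<'E'
from h import *
c=cap("wrist","w2"); savec(c,"w2")
cv2.imwrite("pics/w2z.png",cv2.resize(c["img"][:,:,::-1],None,fx=1.5,fy=1.5,interpolation=cv2.INTER_CUBIC))
E
```

```text
(no output)
```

View pics/w2z.png

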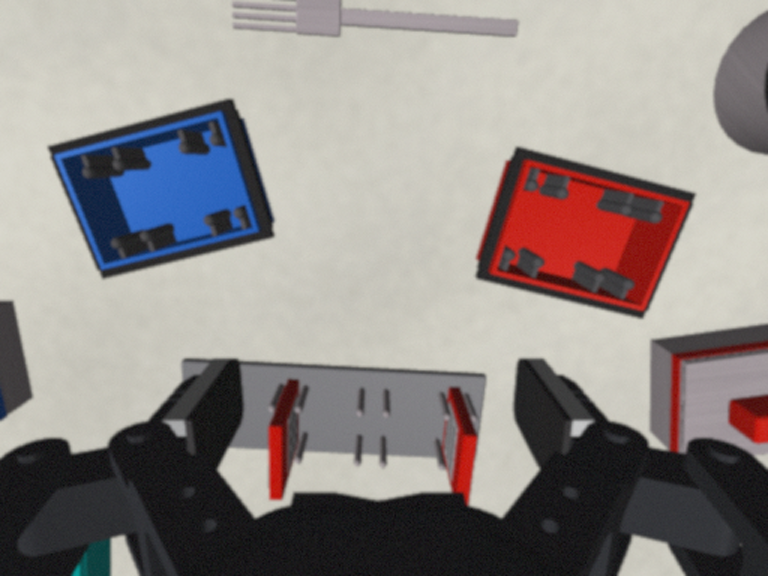

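```bash
cat >> h.py <<'E'
def tinmask(c,col,p0):
    ch=c["img"].astype(float); ch=(ch[...,0]-ch[...,1:].mean(2)) if col=="red" else (ch[...,2]-ch[...,0])
    near=proj(c,[p0[0],p0[1],50])[0]
    u,v=np.round(near).astype(int)
    t=np.percentile(ch[max(v-40,0):v+40,max(u-40,0):u+40],80)*.33
    m=(ch>t).astype(np.uint8)
    n,l,st,ce=cv2.connectedComponentsWithStats(m,connectivity=4)
    k=[i for i in range(1,n) if np.linalg.norm(ce[i]-near)<45]
    k=max(k,key=lambda i:st[i,4]); return (l==k).astype(np.uint8)
def fittin(c,col,p0,dbg=None):
    m=tinmask(c,col,p0); h=hullm(m); p,f=fit([(c,h)],[box(76,110,45,50)],p0,(8,8,.15))
    if dbg is not None:
        cs,_=cv2.findContours(h.astype(np.uint8),cv2.RETR_EXTERNAL,cv2.CHAIN_APPROX_NONE); cv2.drawContours(dbg,cs,-1,(255,255,255),1)
        cv2.polylines(dbg,[np.round(cv2.convexHull(proj(c,place(box(76,110,45,50),p)).astype(np.float32))).astype(int)],True,(0,255,0),1)
    return p,f
E
python3 - <<'E'
from h import *
c=loadc("w2");d=c["img"][:,:,::-1].copy()
print(fittin(c,"blue",[628,115,.23],d)); print(fittin(c,"red",[599,-163,-.25],d))
cv2.imwrite("pics/w2o.png",cv2.resize(d[50:230,20:480],None,fx=1.7,fy=1.7))
goto([580,-25,220],np.pi/2,half=False); goto([560,-25,220],np.pi/2)
E
```

```text
(array([6.26439963e+02, 1.15135628e+02, 2.34725252e-01]), np.float64(0.03971393773537912))
(array([ 5.96760288e+02, -1.64511317e+02, -2.49787809e-01]), np.float64(0.04929534313725503))
off [0.0001, 0.0027, -0.0001] yaw 3.14 dist 3 cur heading -1.572 q6 1.33 tilt [0.0049, -0.0014, -1.0] pos [580.0, -24.9, 222.7] t 3.6
off [0.0001, 0.0026, -0.0201] yaw -0.001 dist 20 cur heading -1.572 q6 1.33 tilt [0.0049, -0.0014, -1.0] pos [580.0, -24.9, 222.7] t 3.6
```

View pics/w2o.png

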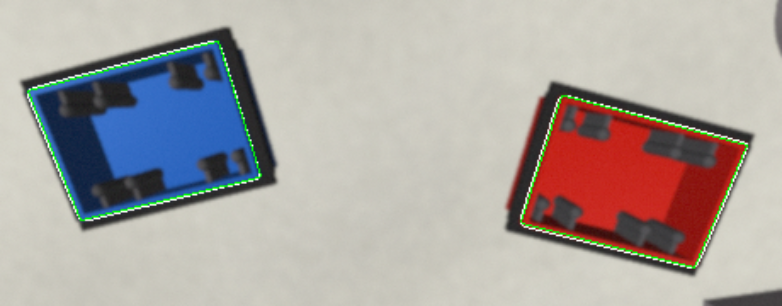

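Emit:
{"fn": "jog_arm", "kwargs": {
  "targets": [
    {"offset":[0,0,0.06],"yaw":-1.6},
    {"offset":[0,0,0.06],"yaw":-1.6},
    {"offset":[0,0,0.06],"yaw":-1.6},
    {"offset":[0,0,0.06],"yaw":-1.6},
    {"offset":[0,0,0.06],"yaw":-1.6},
    {"offset":[0,0,0.06],"yaw":-1.6},
    {"offset":[0,0,0.06],"yaw":-1.6},
    {"offset":[0,0,0.06],"yaw":-1.6},
    {"offset":[0,0,0.06],"yaw":-1.6},
    {"offset":[0,0,0.06],"yaw":-1.6},
    {"offset":[0,0,0.06],"yaw":-1.6},
    {"offset":[0,0,0.06],"yaw":-1.6}
  ]
}}

```text
time_s: 4.6
eef_pos: [640.3, -24.6, 225.9]
ee_rot: [-0.706, 0.707, -0.02, 0.026]
force: [-0.2, 0.5, -0.4]
grip_width: 1.0
```

Emit:
{"fn": "jog_arm", "kwargs": {
  "targets": [
    {"offset":[0,0,0],"yaw":-1.6},
    {"offset":[0,0,0],"yaw":-1.6},
    {"offset":[0,0,0],"yaw":-1.6},
    {"offset":[0,0,0],"yaw":-1.6},
    {"offset":[0,0,0],"yaw":-1.6},
    {"offset":[0,0,0],"yaw":-1.6},
    {"offset":[0,0,0],"yaw":-1.6},
    {"offset":[0,0,0],"yaw":-1.6},
    {"offset":[0,0,0],"yaw":-1.6},
    {"offset":[0,0,0],"yaw":-1.6},
    {"offset":[0,0,0],"yaw":-1.6},
    {"offset":[0,0,0],"yaw":-1.6}
  ]
}}

```text
time_s: 5.6
eef_pos: [640.4, -24.3, 228.7]
ee_rot: [-0.529, 0.537, 0.467, -0.462]
force: [-0.1, 0.2, -0.9]
grip_width: 0.998
```

```bash
python3 - <<'E'
from h import *
goto([650,-25,220],np.pi/2,half=False)
E
```

```text
off [0.0006, 0.0089, -0.0095] yaw -0.136 dist 13 cur heading 1.435 q6 -1.65 tilt [0.0122, -0.0034, -0.9999] pos [640.4, -24.3, 228.7] t 5.6
```

Emit:
{"fn": "jog_arm", "kwargs": {
  "targets": [
    {"offset":[0,0.009,-0.01],"yaw":-0.136},
    {"offset":[0,0.009,-0.01],"yaw":-0.136},
    {"offset":[0,0.009,-0.01],"yaw":-0.136},
    {"offset":[0,0.009,-0.01],"yaw":-0.136}
  ]
}}

```text
time_s: 5.93
eef_pos: [650.4, -25.5, 221.3]
ee_rot: [-0.496, 0.505, 0.502, -0.497]
force: [0.6, 0.0, -0.4]
grip_width: 0.998
```

```bash
python3 - <<'E'
from h import *
goto([650,-25,220],np.pi/2,half=False)
c=cap("wrist","w3"); savec(c,"w3");d=c["img"][:,:,::-1].copy()
print(fittin(c,"blue",[626,115,.23],d)); print(fittin(c,"red",[597,-164,-.25],d))
cv2.imwrite("pics/w3o.png",d)
goto([650,-25,220],np.pi/2,half=False)
E
```

```text
off [0.0005, 0.0013, 0.0004] yaw -0.003 dist 1 cur heading 1.567 q6 -1.79 tilt [0.0138, -0.0037, -0.9999] pos [650.4, -25.5, 221.3] t 5.9333
(array([6.25757473e+02, 1.14973244e+02, 2.34518146e-01]), np.float64(0.037239192747391736))
(array([ 5.95576431e+02, -1.64790028e+02, -2.45825241e-01]), np.float64(0.048351232910533004))
off [0.0005, 0.0011, 0.0003] yaw -0.003 dist 1 cur heading 1.568 q6 -1.79 tilt [0.0136, -0.0036, -0.9999] pos [650.3, -25.5, 221.1] t 5.9833
```

View pics/w3o.png

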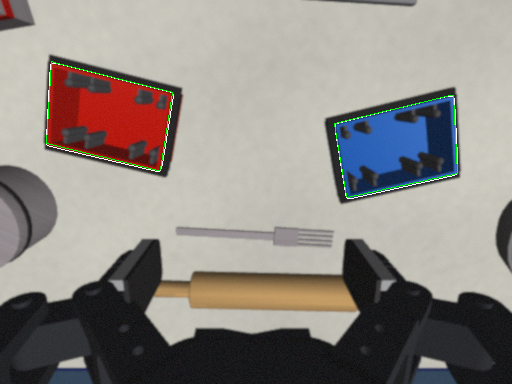

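```bash
python3 - <<'E'
from h import *
goto([490,10,230],np.pi/2,half=False)
E
```

```text
off [0.035, -0.0112, 0.1603] yaw -0.003 dist 164 cur heading 1.568 q6 -1.79 tilt [0.0136, -0.0036, -0.9999] pos [650.3, -25.5, 221.1] t 5.9833
```

Emit:
{"fn": "jog_arm", "kwargs": {
  "targets": [
    {"offset":[0.035,-0.011,0.16],"yaw":0},
    {"offset":[0.035,-0.011,0.16],"yaw":0},
    {"offset":[0.035,-0.011,0.16],"yaw":0},
    {"offset":[0.035,-0.011,0.16],"yaw":0},
    {"offset":[0.035,-0.011,0.16],"yaw":0},
    {"offset":[0.035,-0.011,0.16],"yaw":0}
  ]
}}

```text
time_s: 6.48
eef_pos: [489.0, 10.5, 231.0]
ee_rot: [-0.496, 0.506, 0.502, -0.496]
force: [0.9, -0.1, -1.0]
grip_width: 1.0
```

```bash
python3 - <<'E'
from h import *
goto([490,10,230],np.pi/2,half=False)
c=cap("wrist","w4"); savec(c,"w4");d=c["img"][:,:,::-1].copy()
# rack top z=8 visible region
g=[x for x in ctrl.regions_of("wrist","rack")]
for x in g[:2]:print(x["score"],x["box"])
cv2.imwrite("pics/w4.png",cv2.resize(d,None,fx=1.5,fy=1.5))
E
```

```text
off [-0.0005, 0.001, -0.0009] yaw -0.004 dist 1 cur heading 1.566 q6 -1.78 tilt [0.0152, -0.004, -0.9999] pos [489.0, 10.5, 231.0] t 6.4833
0.97 [140.8, 81.1, 372.9, 166.9]
0.18 [285.3, 231.4, 391.8, 327.4]
```

View pics/w4.png

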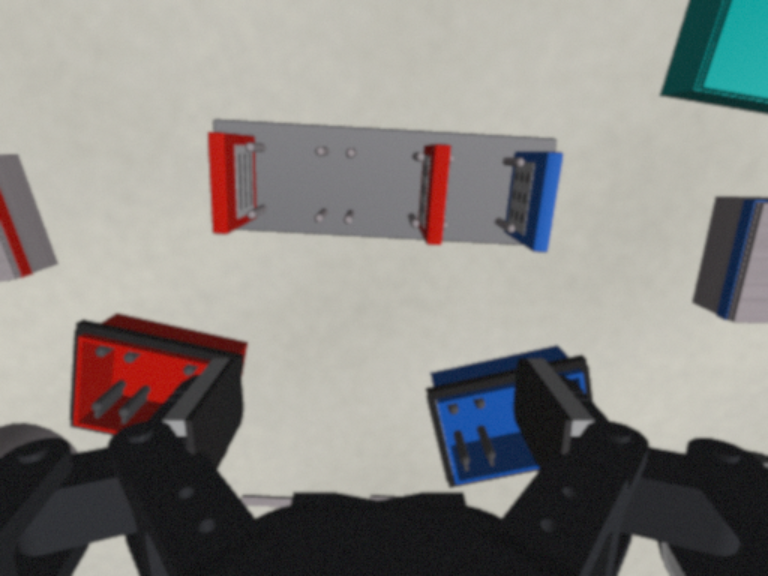

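```bash
python3 - <<'E'
from h import *
parts=SH["rack"]+[box(60,10,8,78,y=b) for b in(-99,33,99)]
for f,bx in(("w4",[125,70,390,175]),("w1",[155,175,335,262])):
    c=loadc(f);d=c["img"][:,:,::-1].copy()
    hsv=cv2.cvtColor(np.ascontiguousarray(c["img"]),cv2.COLOR_RGB2HSV)
    roi=np.zeros((384,512),bool); roi[bx[1]:bx[3],bx[0]:bx[2]]=1
    print(np.median(hsv[roi],0))
    m=(((hsv[...,2]<145)|(hsv[...,1]>70))&roi).astype(np.uint8)
    m=cv2.morphologyEx(m,cv2.MORPH_CLOSE,np.ones((5,5),np.uint8))
    p,e=fit([(c,m.astype(float))],parts,[445,12,0]); print(f,p,e)
    for P in parts: cv2.polylines(d,[np.round(cv2.convexHull(proj(c,place(P,p)).astype(np.float32))).astype(int)],True,(0,255,0),1)
    d[...,0][m>0]=np.maximum(d[...,0][m>0],120)
    cv2.imwrite(f"pics/{f}rk.png",cv2.resize(d[bx[1]:bx[3],bx[0]:bx[2]],None,fx=3,fy=3))
    print([place(np.array([[0,b,0]]),p)[0,:2].round(1).tolist() for b in(-99,33,99)])
E
```

```text
[105.  13. 134.]
w4 [ 4.43019949e+02  1.17569098e+01 -5.90992313e-02] 0.017220103773463946
[[437.2, -87.1], [445.0, 44.7], [448.9, 110.6]]
[ 28.  14. 162.]
w1 [ 4.43469021e+02  1.24796755e+01 -5.61050756e-02] 0.049778815214511885
[[437.9, -86.4], [445.3, 45.4], [449.0, 111.3]]
```

View pics/w4rk.png

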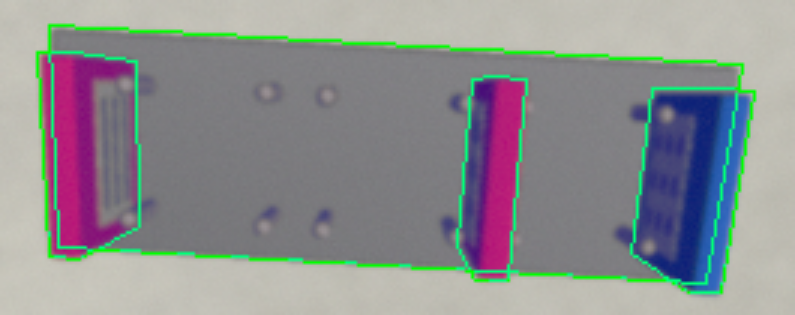

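```bash
python3 - <<'E'
from h import *
goto([449,111,140],1.513)
E
```

```text
off [0.1014, 0.0895, 0.0439] yaw 0.054 dist 142 cur heading 1.567 q6 -1.79 tilt [0.0156, -0.0042, -0.9999] pos [491.0, 9.8, 230.6] t 6.5833
```

Emit:
{"fn": "jog_arm", "kwargs": {
  "targets": [
    {"offset":[0.101,0.0,0.044],"yaw":0.054},
    {"offset":[0.101,0.03,0.044],"yaw":0.054},
    {"offset":[0.101,0.09,0.044],"yaw":0.054},
    {"offset":[0.101,0.09,0.044],"yaw":0.054},
    {"offset":[0.101,0.09,0.044],"yaw":0.054},
    {"offset":[0.101,0.09,0.044],"yaw":0.054},
    {"offset":[0.101,0.09,0.044],"yaw":0.054}
  ],
  "fingers": 0.04,
  "grip_force": 40
}}

```text
time_s: 7.17
eef_pos: [450.7, 110.0, 141.2]
ee_rot: [-0.509, 0.52, 0.489, -0.481]
force: [-0.4, 0.3, -1.4]
grip_width: 0.47
```

```bash
python3 - <<'E'
from h import *
goto([449,111,74],1.513)
E
```

```text
off [0.0012, 0.0671, 0.003] yaw -0.001 dist 67 cur heading 1.512 q6 -1.52 tilt [0.0184, -0.0044, -0.9998] pos [450.7, 110.0, 141.2] t 7.1667
```

Emit:
{"fn": "jog_arm", "kwargs": {
  "targets": [
    {"offset":[0.001,0.035,0.002],"yaw":0},
    {"offset":[0.001,0.067,0.002],"yaw":0},
    {"offset":[0.001,0.067,0.002],"yaw":0},
    {"offset":[0.001,0.067,0.002],"yaw":0}
  ]
}}

```text
time_s: 7.5
eef_pos: [451.1, 110.1, 75.2]
ee_rot: [-0.509, 0.52, 0.488, -0.481]
force: [0.2, -0.2, 0.7]
grip_width: 0.466
```

```bash
python3 - <<'E'
from h import *
goto([449,111,74],1.513)
c=cap("wrist","g1")
E
```

```text
off [0.0008, 0.0012, 0.0021] yaw -0.002 dist 3 cur heading 1.511 q6 -1.52 tilt [0.0187, -0.0045, -0.9998] pos [451.1, 110.1, 75.2] t 7.5
```

View pics/g1.png

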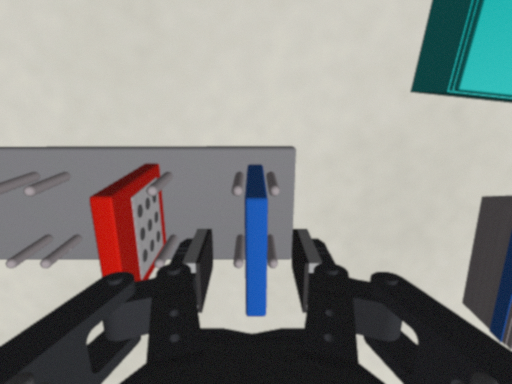

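Emit:
{"fn": "jog_arm", "kwargs": {
  "targets": [
    {"offset":[0,0,0],"yaw":0},
    {"offset":[0,0,0],"yaw":0},
    {"offset":[0,0,0],"yaw":0},
    {"offset":[0,0,0],"yaw":0},
    {"offset":[0,0,0],"yaw":0},
    {"offset":[0,0,0],"yaw":0}
  ],
  "fingers": 0.0
}}

```text
time_s: 8.05
eef_pos: [453.0, 110.6, 78.2]
ee_rot: [-0.508, 0.522, 0.49, -0.479]
force: [-1.4, 1.9, 9.5]
grip_width: 0.106
```

```bash
python3 - <<'E'
from h import *
goto([449,111,165])
def slot(p,k): return place(np.array([[0,33*k,0]]),p)[0,:2]
B=[626.1,115.05,.2346];Rr=[596.2,-164.65,-.248]
for p in(B,Rr): print(slot(p,-1),slot(p,1))
E
```

```text
off [-0.0, -0.0869, 0.0018] yaw 0 dist 87 cur heading 1.511 q6 -1.52 tilt [0.0255, -0.0038, -0.9997] pos [453.0, 110.6, 78.2] t 8.05
[633.77098072  82.95395578] [618.42901928 147.14604422]
[ 588.09963385 -196.64037462] [ 604.30036615 -132.65962538]
```

```bash
python3 - <<'E'
from h import *
s=ctrl.sense();print(s["force"],s["wrist_torque"],s["grip_width"])
c=cap("wrist","g2");c=cap("scene","s2")
a=cv2.imread("pics/s2.png");cv2.imwrite("pics/s2z.png",cv2.resize(a[100:260,150:310],None,fx=3.7,fy=3.7,interpolation=cv2.INTER_CUBIC))
s=ctrl.sense();print(s["force"],s["wrist_torque"],s["grip_width"],s["eef_pos"])
E
```

```text
[-1.43481596  1.88116822  9.52670695] [ 0.58226208  0.04113001 -0.0269087 ] 0.10630100760494338
[0.26866347 2.57062777 9.88790624] [0.56094312 0.01677554 0.01734789] 0.10933150299797768 [452.98067141 110.59141831  78.15548198]
```

View pics/g2.png

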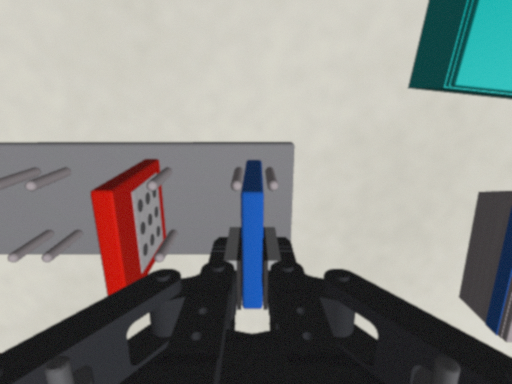

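View pics/s2z.png

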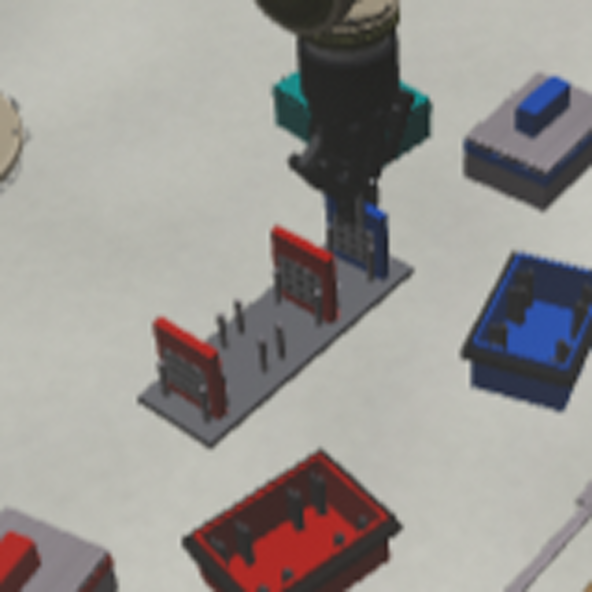

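Emit:
{"fn": "jog_arm", "kwargs": {
  "targets": [
    {"offset":[0,-0.02,0],"yaw":0},
    {"offset":[0,-0.05,0],"yaw":0},
    {"offset":[0,-0.087,0],"yaw":0},
    {"offset":[0,-0.087,0],"yaw":0},
    {"offset":[0,-0.087,0],"yaw":0}
  ]
}}

```text
time_s: 8.57
eef_pos: [451.6, 110.9, 167.2]
ee_rot: [-0.506, 0.523, 0.492, -0.478]
force: [-0.8, 0.5, -1.6]
grip_width: 0.102
```

```bash
python3 - <<'E'
from h import *
print(ctrl.sense()["force"],ctrl.sense()["grip_width"])
goto([622.3,148.1,150],np.pi/2+.2346)
E
```

```text
[-0.8338048   0.48327099 -1.62663336] 0.10156029812971545
off [0.0474, 0.0222, -0.1676] yaw -0.295 dist 176 cur heading 1.511 q6 -1.52 tilt [0.0303, -0.0039, -0.9995] pos [451.6, 110.9, 167.2] t 8.5667
```

Emit:
{"fn": "jog_arm", "kwargs": {
  "targets": [
    {"offset":[0.047,0.0,-0.168],"yaw":-0.295},
    {"offset":[0.047,0.0,-0.168],"yaw":-0.295},
    {"offset":[0.047,0.01,-0.168],"yaw":-0.295},
    {"offset":[0.047,0.022,-0.168],"yaw":-0.295},
    {"offset":[0.047,0.022,-0.168],"yaw":-0.295},
    {"offset":[0.047,0.022,-0.168],"yaw":-0.295},
    {"offset":[0.047,0.022,-0.168],"yaw":-0.295}
  ]
}}

```text
time_s: 9.15
eef_pos: [622.0, 147.7, 148.5]
ee_rot: [-0.429, 0.446, 0.56, -0.55]
force: [-1.4, -0.3, -1.2]
grip_width: 0.108
```

```bash
python3 - <<'E'
from h import *
goto([622.3,148.1,130],np.pi/2+.2346)
c=cap("wrist","g3");savec(c,"g3");d=c["img"][:,:,::-1].copy()
# predicted rods (top z44) and plate from TCP
B=[626.1,115.05,.2346]
pl=[622.3-3.9,148.1-.9,.2346]
for P in [box(76,110,50,50)]+[box(76,13,44,44,y=33)]: cv2.polylines(d,[np.round(cv2.convexHull(proj(c,place(P,B)).astype(np.float32))).astype(int)],True,(0,255,0),1)
cv2.imwrite("pics/g3o.png",cv2.resize(d,None,fx=1.5,fy=1.5))
cap("scene","s3");a=cv2.imread("pics/s3.png");cv2.imwrite("pics/s3z.png",cv2.resize(a[80:240,210:370],None,fx=3.7,fy=3.7,interpolation=cv2.INTER_CUBIC))
E
```

```text
off [0.0005, 0.0185, 0.0001] yaw 0.0 dist 18 cur heading 1.806 q6 -1.75 tilt [0.0271, -0.004, -0.9996] pos [622.0, 147.7, 148.5] t 9.15
```

View pics/g3o.png

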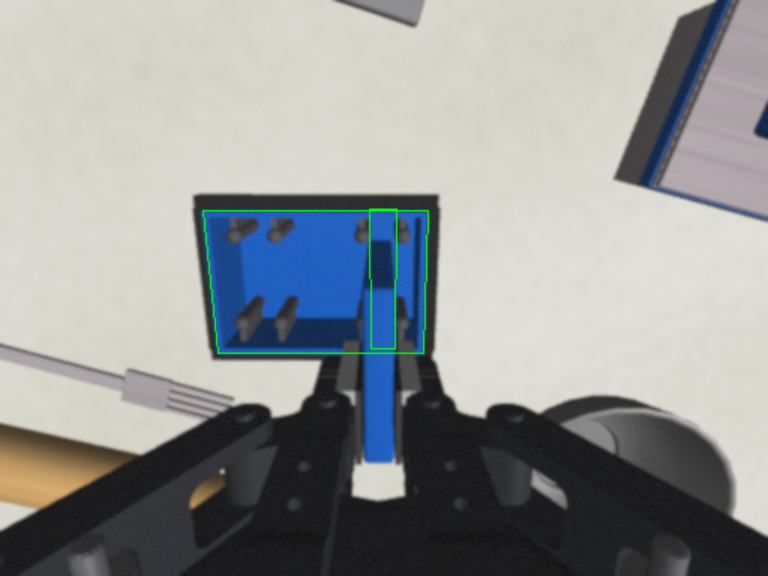

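View pics/s3z.png

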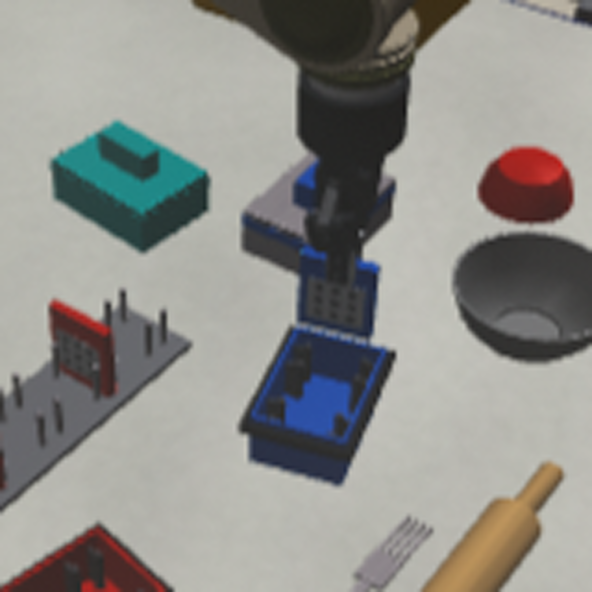

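```bash
python3 - <<'E'
from h import *
j=np.array([-.2326,.9726])*.7
for z in(112,95,74): goto([622.3+j[0]-1,148.1+j[1],z],np.pi/2+.2346)
c=loadc("g3");print(fittin(c,"blue",[626.1,115.05,.2346]))
E
```

```text
off [0.0017, 0.0382, 0.0015] yaw 0.0 dist 38 cur heading 1.806 q6 -1.75 tilt [0.0295, -0.0039, -0.9996] pos [621.8, 147.7, 150.2] t 9.25
off [0.0018, 0.0552, 0.0019] yaw 0.0 dist 55 cur heading 1.806 q6 -1.75 tilt [0.0295, -0.0039, -0.9996] pos [621.8, 147.7, 150.2] t 9.25
off [0.0021, 0.0762, 0.0025] yaw 0.0 dist 76 cur heading 1.806 q6 -1.75 tilt [0.0295, -0.0039, -0.9996] pos [621.8, 147.7, 150.2] t 9.25
(array([6.26335297e+02, 1.15079902e+02, 2.32129266e-01]), np.float64(0.30070956536389604))
```

Emit:
{"fn": "jog_arm", "kwargs": {
  "targets": [
    {"offset":[0.0017,0.02,0.0015],"yaw":0},
    {"offset":[0.0017,0.038,0.0015],"yaw":0},
    {"offset":[0.0018,0.047,0.0018],"yaw":0},
    {"offset":[0.0018,0.055,0.0019],"yaw":0},
    {"offset":[0.0018,0.055,0.0019],"yaw":0}
  ]
}}

```text
time_s: 9.67
eef_pos: [620.4, 148.6, 94.3]
ee_rot: [-0.429, 0.446, 0.56, -0.55]
force: [-0.1, 0.0, -1.1]
grip_width: 0.106
```

```bash
python3 - <<'E'
from h import *
print(ctrl.sense()["force"],ctrl.sense()["wrist_torque"])
j=np.array([-.2326,.9726])*.7
goto([622.3+j[0]-1,148.1+j[1],73],np.pi/2+.2346)
cap("wrist","g4");cap("scene","s4")
a=cv2.imread("pics/s4.png");b=cv2.imread("pics/g4.png")
cv2.imwrite("pics/s4z.png",np.hstack([cv2.resize(a[80:240,230:340],(385,560),interpolation=cv2.INTER_CUBIC),cv2.resize(b[110:310,190:333],(400,560))]))
E
```

```text
[-0.11333574  0.03655268 -1.11783632] [-0.03826326  0.06392668  0.00425212]
off [0.0003, 0.0213, -0.0002] yaw 0.0 dist 21 cur heading 1.806 q6 -1.75 tilt [0.0276, -0.0041, -0.9996] pos [620.4, 148.6, 94.3] t 9.6667
```

View pics/s4z.png

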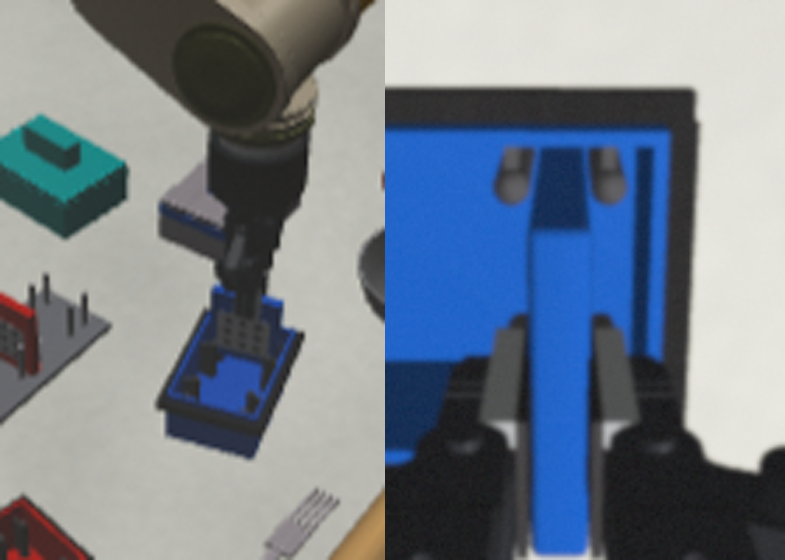

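Emit:
{"fn": "jog_arm", "kwargs": {
  "targets": [
    {"offset":[0,0.012,0],"yaw":0},
    {"offset":[0,0.019,0],"yaw":0},
    {"offset":[0,0.022,0],"yaw":0},
    {"offset":[0,0.023,0],"yaw":0},
    {"offset":[0,0.023,0],"yaw":0}
  ]
}}

```text
time_s: 10.18
eef_pos: [622.2, 148.8, 74.1]
ee_rot: [-0.428, 0.447, 0.561, -0.549]
force: [-4.6, -0.3, 8.9]
grip_width: 0.104
```

Emit:
{"fn": "jog_arm", "kwargs": {
  "targets": [
    {"offset":[0,0,0],"yaw":0},
    {"offset":[0,0,0],"yaw":0},
    {"offset":[0,0,0],"yaw":0},
    {"offset":[0,-0.01,0],"yaw":0},
    {"offset":[0,-0.03,0],"yaw":0},
    {"offset":[0,-0.07,0],"yaw":0},
    {"offset":[0,-0.1,0],"yaw":0},
    {"offset":[0,-0.13,0],"yaw":0},
    {"offset":[0,-0.13,0],"yaw":0},
    {"offset":[0,-0.13,0],"yaw":0}
  ],
  "fingers": 0.035
}}

```text
time_s: 11.02
eef_pos: [618.6, 149.3, 206.1]
ee_rot: [-0.427, 0.448, 0.562, -0.548]
force: [-0.1, -0.2, 0.1]
grip_width: 0.411
```

```bash
python3 - <<'E'
from h import *
c=cap("wrist","g5");savec(c,"g5");cap("scene","s5")
a=cv2.imread("pics/s5.png");b=cv2.imread("pics/g5.png")
cv2.imwrite("pics/s5z.png",np.hstack([cv2.resize(a[80:240,230:340],(385,560),interpolation=cv2.INTER_CUBIC),cv2.resize(b[110:310,190:333],(400,560))]))
goto([445.1+2,45,140],1.513)
E
```

```text
off [-0.0609, 0.0585, 0.1919] yaw 0.293 dist 210 cur heading 1.806 q6 -1.75 tilt [0.0293, -0.0038, -0.9996] pos [617.7, 149.2, 203.1] t 11.1167
```

View pics/s5z.png

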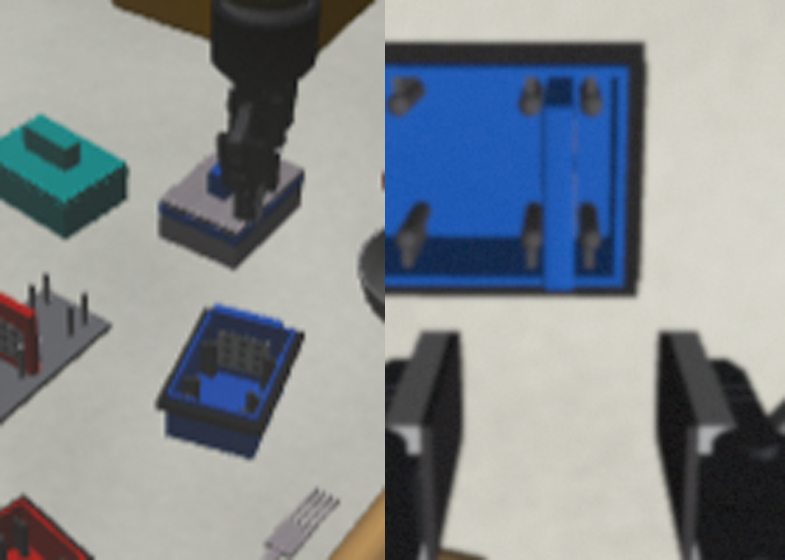

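Emit:
{"fn": "jog_arm", "kwargs": {
  "targets": [
    {"offset":[-0.061,0.0,0.192],"yaw":0.293},
    {"offset":[-0.061,0.0,0.192],"yaw":0.293},
    {"offset":[-0.061,0.0,0.192],"yaw":0.293},
    {"offset":[-0.061,0.02,0.192],"yaw":0.293},
    {"offset":[-0.061,0.058,0.192],"yaw":0.293},
    {"offset":[-0.061,0.058,0.192],"yaw":0.293},
    {"offset":[-0.061,0.058,0.192],"yaw":0.293},
    {"offset":[-0.061,0.058,0.192],"yaw":0.293}
  ]
}}

```text
time_s: 11.78
eef_pos: [446.7, 44.9, 140.0]
ee_rot: [-0.507, 0.522, 0.491, -0.479]
force: [-0.1, 0.8, 0.5]
grip_width: 0.413
```

```bash
python3 - <<'E'
from h import *
goto([445.1+2,45,75],1.513)
E
```

```text
off [0.0003, 0.065, 0.0014] yaw -0.001 dist 65 cur heading 1.512 q6 -1.68 tilt [0.0273, -0.0034, -0.9996] pos [446.7, 44.9, 140.0] t 11.7833
```

Emit:
{"fn": "jog_arm", "kwargs": {
  "targets": [
    {"offset":[0.0003,0.035,0.0015],"yaw":0},
    {"offset":[0.0003,0.065,0.0015],"yaw":0},
    {"offset":[0.0003,0.065,0.0015],"yaw":0},
    {"offset":[0.0003,0.065,0.0015],"yaw":0}
  ]
}}

```text
time_s: 12.12
eef_pos: [447.7, 45.4, 75.3]
ee_rot: [-0.507, 0.521, 0.491, -0.479]
force: [0.2, -0.0, -0.0]
grip_width: 0.415
```

Emit:
{"fn": "jog_arm", "kwargs": {
  "targets": [
    {"offset":[0,0,0],"yaw":0},
    {"offset":[0,0,0],"yaw":0},
    {"offset":[0,0,0],"yaw":0},
    {"offset":[0,0,0],"yaw":0},
    {"offset":[0,0,0],"yaw":0},
    {"offset":[0,0,0],"yaw":0}
  ],
  "fingers": 0.0
}}

```text
time_s: 12.62
eef_pos: [449.1, 45.4, 77.2]
ee_rot: [-0.506, 0.523, 0.492, -0.478]
force: [1.2, 1.4, 5.1]
grip_width: 0.105
```

```bash
python3 - <<'E'
from h import *
goto([447,45,180])
c=cap("wrist","g6");savec(c,"g6")
E
```

```text
off [-0.0007, -0.1028, -0.0011] yaw 0 dist 103 cur heading 1.513 q6 -1.67 tilt [0.0303, -0.0035, -0.9995] pos [449.1, 45.4, 77.2] t 12.6167
```

View pics/g6.png

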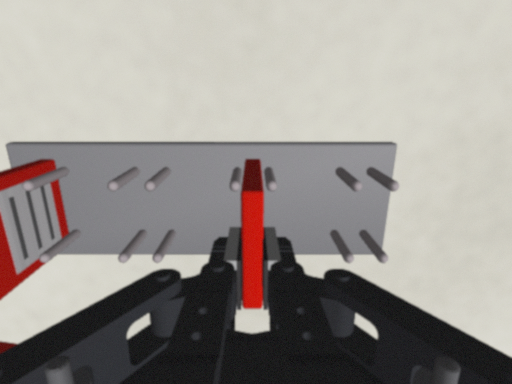

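Emit:
{"fn": "jog_arm", "kwargs": {
  "targets": [
    {"offset":[0,-0.02,0],"yaw":0},
    {"offset":[0,-0.05,0],"yaw":0},
    {"offset":[0,-0.09,0],"yaw":0},
    {"offset":[0,-0.09,0],"yaw":0},
    {"offset":[0,-0.09,0],"yaw":0}
  ]
}}

```text
time_s: 13.08
eef_pos: [447.4, 45.7, 169.8]
ee_rot: [-0.504, 0.524, 0.494, -0.477]
force: [0.1, -0.2, -0.7]
grip_width: 0.102
```

```bash
python3 - <<'E'
from h import *
goto([608.1,-134,145],1.3228)
E
```

```text
off [-0.17, 0.0315, -0.1698] yaw 0.19 dist 242 cur heading 1.513 q6 -1.67 tilt [0.0363, -0.0044, -0.9993] pos [447.4, 45.7, 169.8] t 13.0833
```

Emit:
{"fn": "jog_arm", "kwargs": {
  "targets": [
    {"offset":[-0.17,0.0,-0.17],"yaw":0.19},
    {"offset":[-0.17,0.0,-0.17],"yaw":0.19},
    {"offset":[-0.17,0.0,-0.17],"yaw":0.19},
    {"offset":[-0.17,0.0,-0.17],"yaw":0.19},
    {"offset":[-0.17,0.01,-0.17],"yaw":0.19},
    {"offset":[-0.17,0.031,-0.17],"yaw":0.19},
    {"offset":[-0.17,0.031,-0.17],"yaw":0.19},
    {"offset":[-0.17,0.031,-0.17],"yaw":0.19},
    {"offset":[-0.17,0.031,-0.17],"yaw":0.19}
  ]
}}

```text
time_s: 13.83
eef_pos: [607.9, -133.5, 145.1]
ee_rot: [-0.549, 0.567, 0.443, -0.425]
force: [0.0, 0.2, 0.0]
grip_width: 0.109
```

```bash
python3 - <<'E'
from h import *
for z in(110,95):goto([608.1,-134,z],1.3228)
print(ctrl.sense()["joints"].round(3))
cap("wrist","g7");cap("scene","s7")
a=cv2.imread("pics/s7.png");b=cv2.imread("pics/g7.png")
cv2.imwrite("pics/s7z.png",np.hstack([cv2.resize(a[130:290,180:290],(385,560),interpolation=cv2.INTER_CUBIC),cv2.resize(b[110:310,190:333],(400,560))]))
E
```

```text
off [-0.0006, 0.035, 0.0009] yaw 0.0 dist 35 cur heading 1.323 q6 -1.74 tilt [0.0352, -0.0037, -0.9994] pos [607.9, -133.5, 145.1] t 13.8333
off [-0.0007, 0.05, 0.0015] yaw 0.0 dist 50 cur heading 1.323 q6 -1.74 tilt [0.0352, -0.0037, -0.9994] pos [607.9, -133.5, 145.1] t 13.8333
[-0.408  0.597  1.346  0.011  1.165 -1.736]
```

View pics/s7z.png

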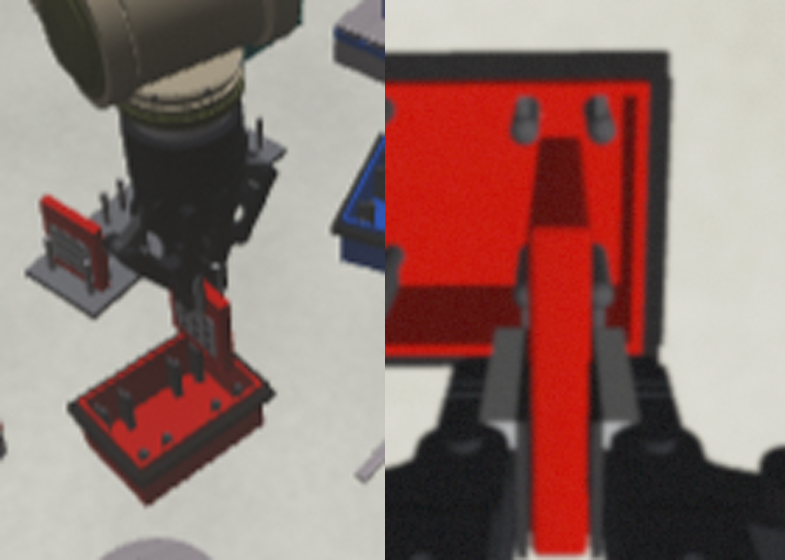

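Emit:
{"fn": "jog_arm", "kwargs": {
  "targets": [
    {"offset":[-0.0006,0.02,0.001],"yaw":0},
    {"offset":[-0.0006,0.035,0.001],"yaw":0},
    {"offset":[-0.0007,0.043,0.0013],"yaw":0},
    {"offset":[-0.0007,0.05,0.0015],"yaw":0},
    {"offset":[-0.0007,0.05,0.0015],"yaw":0}
  ]
}}

```text
time_s: 14.35
eef_pos: [608.1, -133.1, 96.1]
ee_rot: [-0.548, 0.567, 0.444, -0.425]
force: [-0.0, -0.0, -0.4]
grip_width: 0.104
```

```bash
python3 - <<'E'
from h import *
print(ctrl.sense()["force"],ctrl.sense()["wrist_torque"])
goto([607.5,-134,72],1.3228)
b=cap("wrist","g8")["img"][:,:,::-1]
cv2.imwrite("pics/g8z.png",cv2.resize(b[110:310,190:333],(400,560)))
E
```

```text
[-0.01256076 -0.01507244 -0.42187374] [ 0.02062451  0.02067251 -0.06224438]
off [-0.0011, 0.024, 0.0012] yaw 0.002 dist 24 cur heading 1.324 q6 -1.74 tilt [0.0367, -0.0044, -0.9993] pos [608.1, -133.1, 96.1] t 14.35
```

View pics/g8z.png

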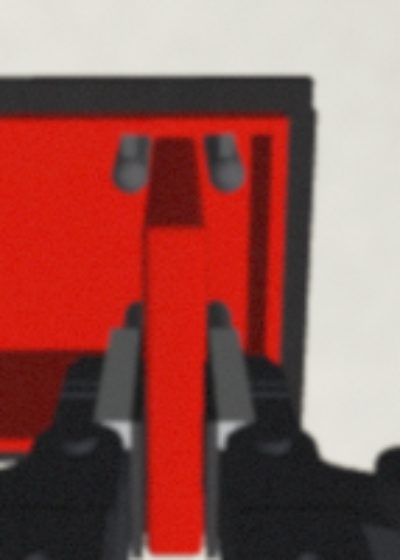

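Centred between the rods, no contact force. Down to the floor.

Emit:
{"fn": "jog_arm", "kwargs": {
  "targets": [
    {"offset":[-0.0005,0.012,0.0005],"yaw":0},
    {"offset":[-0.0005,0.019,0.001],"yaw":0},
    {"offset":[-0.0005,0.023,0.001],"yaw":0},
    {"offset":[-0.0005,0.025,0.001],"yaw":0},
    {"offset":[-0.0005,0.025,0.001],"yaw":0}
  ]
}}

```text
time_s: 14.82
eef_pos: [608.5, -133.7, 73.2]
ee_rot: [-0.548, 0.567, 0.444, -0.425]
force: [-5.1, 1.3, 10.9]
grip_width: 0.105
```

Emit:
{"fn": "jog_arm", "kwargs": {
  "targets": [
    {"offset":[0,0,0],"yaw":0},
    {"offset":[0,0,0],"yaw":0},
    {"offset":[0,0,0],"yaw":0},
    {"offset":[0,-0.01,0],"yaw":0},
    {"offset":[0,-0.03,0],"yaw":0},
    {"offset":[0,-0.07,0],"yaw":0},
    {"offset":[0,-0.1,0],"yaw":0},
    {"offset":[0,-0.13,0],"yaw":0},
    {"offset":[0,-0.13,0],"yaw":0},
    {"offset":[0,-0.13,0],"yaw":0}
  ],
  "fingers": 0.035
}}

```text
time_s: 15.65
eef_pos: [604.0, -133.3, 205.2]
ee_rot: [-0.547, 0.568, 0.445, -0.424]
force: [-0.5, -0.2, -0.7]
grip_width: 0.41
```

```bash
python3 - <<'E'
from h import *
b=cap("wrist","g9")["img"][:,:,::-1]
cv2.imwrite("pics/g9z.png",cv2.resize(b,(700,525)))
goto([437.5+2,-86.8,140],1.513)
E
```

```text
off [0.0046, 0.0567, 0.1725] yaw -0.189 dist 182 cur heading 1.324 q6 -1.74 tilt [0.0385, -0.0051, -0.9992] pos [603.4, -133.0, 203.2] t 15.7
```

View pics/g9z.png

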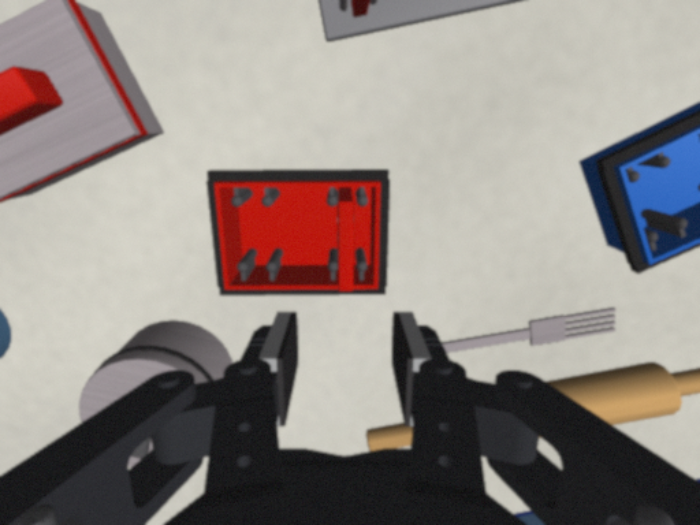

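Emit:
{"fn": "jog_arm", "kwargs": {
  "targets": [
    {"offset":[0.0046,0.0,0.1725],"yaw":-0.189},
    {"offset":[0.0046,0.0,0.1725],"yaw":-0.189},
    {"offset":[0.0046,0.0,0.1725],"yaw":-0.189},
    {"offset":[0.0046,0.03,0.1725],"yaw":-0.189},
    {"offset":[0.0046,0.0567,0.1725],"yaw":-0.189},
    {"offset":[0.0046,0.0567,0.1725],"yaw":-0.189},
    {"offset":[0.0046,0.0567,0.1725],"yaw":-0.189}
  ]
}}

```text
time_s: 16.28
eef_pos: [439.1, -86.6, 139.3]
ee_rot: [-0.505, 0.524, 0.494, -0.477]
force: [-0.0, -0.6, 0.7]
grip_width: 0.411
```

```bash
python3 - <<'E'
from h import *
goto([437.5+2,-86.8,75],1.513)
E
```

```text
off [-0.0001, 0.0643, 0.0019] yaw -0.0 dist 64 cur heading 1.513 q6 -1.99 tilt [0.0355, -0.0035, -0.9994] pos [439.1, -86.6, 139.3] t 16.2833
```

Emit:
{"fn": "jog_arm", "kwargs": {
  "targets": [
    {"offset":[0.0,0.035,0.002],"yaw":0},
    {"offset":[0.0,0.064,0.002],"yaw":0},
    {"offset":[0.0,0.064,0.002],"yaw":0},
    {"offset":[0.0,0.064,0.002],"yaw":0}
  ]
}}

```text
time_s: 16.62
eef_pos: [440.6, -87.3, 75.9]
ee_rot: [-0.505, 0.523, 0.493, -0.477]
force: [-0.1, -0.5, 0.1]
grip_width: 0.407
```

Emit:
{"fn": "jog_arm", "kwargs": {
  "targets": [
    {"offset":[0,0,0],"yaw":0},
    {"offset":[0,0,0],"yaw":0},
    {"offset":[0,0,0],"yaw":0},
    {"offset":[0,0,0],"yaw":0},
    {"offset":[0,0,0],"yaw":0},
    {"offset":[0,0,0],"yaw":0}
  ],
  "fingers": 0.0
}}

```text
time_s: 17.12
eef_pos: [442.1, -87.5, 78.0]
ee_rot: [-0.503, 0.525, 0.494, -0.476]
force: [2.7, 2.5, 6.1]
grip_width: 0.103
```

```bash
python3 - <<'E'
from h import *
goto([447,45,180])
c=cap("wrist","g10");savec(c,"g10")
E
```

```text
off [0.1324, -0.1023, -0.0013] yaw 0 dist 167 cur heading 1.513 q6 -1.99 tilt [0.0393, -0.0046, -0.9992] pos [442.1, -87.5, 78.0] t 17.1167
```

View pics/g10.png

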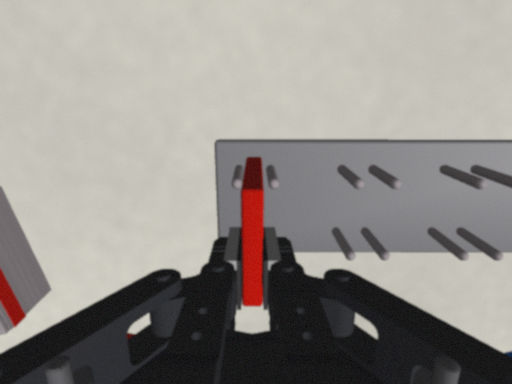

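Emit:
{"fn": "jog_arm", "kwargs": {
  "targets": [
    {"offset":[0,-0.02,0],"yaw":0},
    {"offset":[0,-0.05,0],"yaw":0},
    {"offset":[0,-0.09,0],"yaw":0},
    {"offset":[0,-0.09,0],"yaw":0},
    {"offset":[0,-0.09,0],"yaw":0}
  ]
}}

```text
time_s: 17.58
eef_pos: [439.6, -87.6, 170.6]
ee_rot: [-0.501, 0.527, 0.495, -0.475]
force: [0.5, -0.1, -1.7]
grip_width: 0.107
```

```bash
python3 - <<'E'
from h import *
goto([592.4,-198.1,145],1.3228)
E
```

```text
off [-0.1013, 0.0332, -0.1576] yaw 0.19 dist 190 cur heading 1.513 q6 -1.99 tilt [0.0447, -0.0073, -0.999] pos [439.6, -87.6, 170.6] t 17.5833
```

Emit:
{"fn": "jog_arm", "kwargs": {
  "targets": [
    {"offset":[-0.101,0.0,-0.158],"yaw":0.19},
    {"offset":[-0.101,0.0,-0.158],"yaw":0.19},
    {"offset":[-0.101,0.0,-0.158],"yaw":0.19},
    {"offset":[-0.101,0.0,-0.158],"yaw":0.19},
    {"offset":[-0.101,0.02,-0.158],"yaw":0.19},
    {"offset":[-0.101,0.033,-0.158],"yaw":0.19},
    {"offset":[-0.101,0.033,-0.158],"yaw":0.19},
    {"offset":[-0.101,0.033,-0.158],"yaw":0.19}
  ]
}}

```text
time_s: 18.25
eef_pos: [592.2, -197.4, 144.2]
ee_rot: [-0.547, 0.569, 0.445, -0.424]
force: [0.0, -0.1, -0.8]
grip_width: 0.106
```

```bash
python3 - <<'E'
from h import *
for z in(110,95):goto([592.4,-198.1,z],1.3228)
b=cap("wrist","g11")["img"][:,:,::-1]
cv2.imwrite("pics/g11z.png",cv2.resize(b[110:310,190:333],(400,560)))
E
```

```text
off [-0.0008, 0.0342, 0.0011] yaw 0.0 dist 34 cur heading 1.323 q6 -1.84 tilt [0.0423, -0.0059, -0.9991] pos [592.2, -197.4, 144.2] t 18.25
off [-0.0009, 0.0492, 0.0017] yaw 0.0 dist 49 cur heading 1.323 q6 -1.84 tilt [0.0423, -0.0059, -0.9991] pos [592.2, -197.4, 144.2] t 18.25
```

View pics/g11z.png

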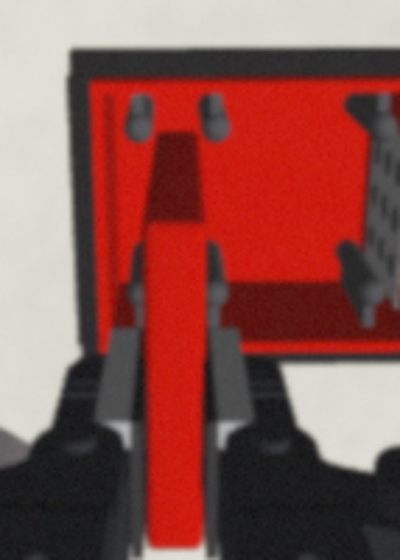

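Emit:
{"fn": "jog_arm", "kwargs": {
  "targets": [
    {"offset":[-0.0008,0.02,0.001],"yaw":0},
    {"offset":[-0.0008,0.034,0.001],"yaw":0},
    {"offset":[-0.0008,0.042,0.0013],"yaw":0},
    {"offset":[-0.0008,0.049,0.0016],"yaw":0},
    {"offset":[-0.0008,0.049,0.0016],"yaw":0}
  ]
}}

```text
time_s: 18.72
eef_pos: [592.6, -197.8, 96.1]
ee_rot: [-0.546, 0.569, 0.445, -0.424]
force: [-0.6, 0.2, -1.4]
grip_width: 0.102
```

```bash
python3 - <<'E'
from h import *
print(ctrl.sense()["force"])
goto([592,-198.1,72],1.3228)
b=cap("wrist","g12")["img"][:,:,::-1]
cv2.imwrite("pics/g12z.png",cv2.resize(b[110:310,190:333],(400,560)))
E
```

```text
[-0.64803464  0.15384801 -1.36039296]
off [-0.0005, 0.024, 0.0016] yaw 0.001 dist 24 cur heading 1.323 q6 -1.85 tilt [0.0434, -0.0065, -0.999] pos [592.6, -197.8, 96.1] t 18.7167
```

View pics/g12z.png

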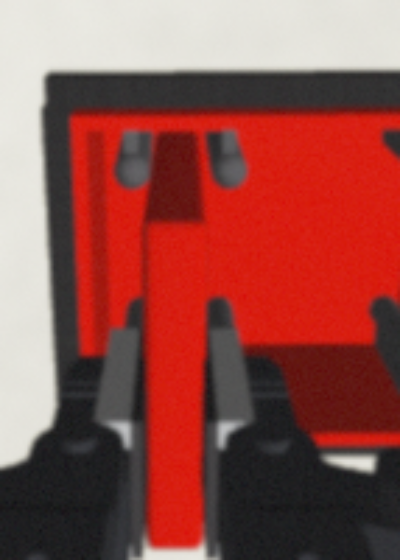

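Emit:
{"fn": "jog_arm", "kwargs": {
  "targets": [
    {"offset":[-0.0003,0.012,0.0005],"yaw":0},
    {"offset":[-0.0003,0.019,0.001],"yaw":0},
    {"offset":[-0.0003,0.023,0.001],"yaw":0},
    {"offset":[-0.0003,0.025,0.001],"yaw":0},
    {"offset":[-0.0003,0.025,0.001],"yaw":0}
  ]
}}

```text
time_s: 19.18
eef_pos: [593.4, -198.2, 73.9]
ee_rot: [-0.546, 0.57, 0.446, -0.423]
force: [-4.7, 3.5, 16.9]
grip_width: 0.104
```

Emit:
{"fn": "jog_arm", "kwargs": {
  "targets": [
    {"offset":[0,0,0],"yaw":0},
    {"offset":[0,0,0],"yaw":0},
    {"offset":[0,0,0],"yaw":0},
    {"offset":[0,-0.01,0],"yaw":0},
    {"offset":[0,-0.03,0],"yaw":0},
    {"offset":[0,-0.07,0],"yaw":0},
    {"offset":[0,-0.1,0],"yaw":0},
    {"offset":[0,-0.13,0],"yaw":0},
    {"offset":[0,-0.17,0],"yaw":0},
    {"offset":[0,-0.17,0],"yaw":0},
    {"offset":[0,-0.17,0],"yaw":0}
  ],
  "fingers": 0.045
}}

```text
time_s: 20.1
eef_pos: [586.1, -197.3, 246.5]
ee_rot: [-0.544, 0.571, 0.446, -0.423]
force: [-0.1, -0.3, -0.3]
grip_width: 0.529
```

```bash
python3 - <<'E'
from h import *
b=cap("wrist","g13")["img"][:,:,::-1]
cap("scene","s13");a=cv2.imread("pics/s13.png")
cv2.imwrite("pics/s13z.png",np.hstack([cv2.resize(b,(512,384)),cv2.resize(a[140:300,180:290],(264,384),interpolation=cv2.INTER_CUBIC)]))
cv2.imwrite("pics/top13.png",cap("top")["img"][:,:,::-1])
E
```

```text
(no output)
```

View pics/s13z.png

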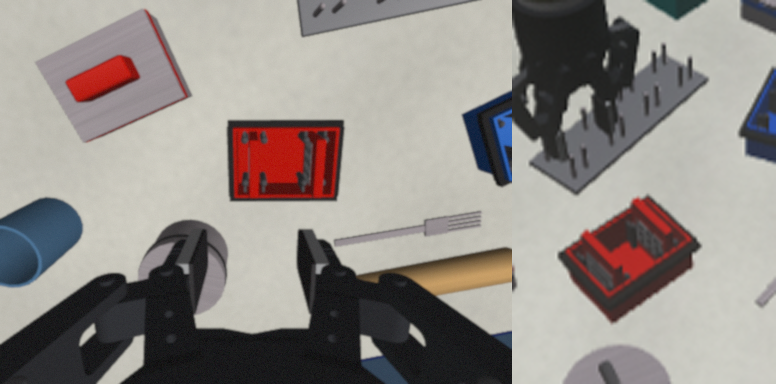

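View pics/top13.png

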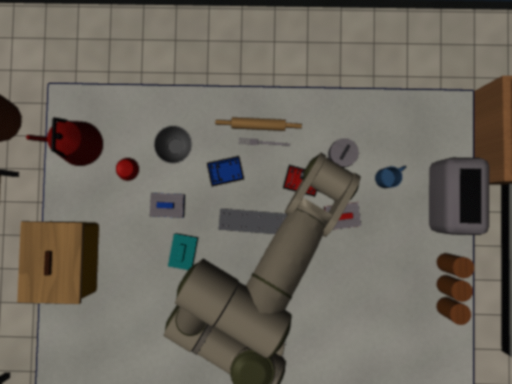

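```bash
cat >> h.py <<'E'
def fitlid(c,col,p0,cam="wrist",dbg=None,cut=1.0):
    """two-stage: handle colour mask + network region hull"""
    near=proj(c,[p0[0],p0[1],60])[0]
    out={}
    best=None
    for d in ctrl.regions_of(cam,"lid_"+col):
        m=d["region"]; v,u=np.nonzero(m)
        if len(u)<200: continue
        if np.linalg.norm([u.mean()-near[0],v.mean()-near[1]])<60 and best is None: best=m; print("score",d["score"],len(u))
    if best is None: print("no region"); return None
    h=hullm(best.astype(np.uint8)) if False else best.astype(float)
    p,f=fit([(c,h)],SH["lid"],p0,(10,10,.15)); out["reg"]=(p.round(2),round(f,3))
    ch=c["img"].astype(float); ch=(ch[...,0]-ch[...,1:].mean(2)) if col=="red" else (ch[...,2]-ch[...,0])
    q=cv2.dilate(best.astype(np.uint8),np.ones((5,5)))
    t=ch[q>0].max()*.4; hm=((ch>t)&(q>0)).astype(np.uint8)
    n,l,st,ce=cv2.connectedComponentsWithStats(hm); k=min(range(1,n),key=lambda i:np.linalg.norm(ce[i]-proj(c,[p[0],p[1],60])[0])-st[i,4]*.01)
    hm=(l==k).astype(float)
    p2,f2=fit([(c,hm)],[SH["lid"][1]],p,(6,6,.15)); out["hand"]=(p2.round(2),round(f2,3),int(hm.sum()))
    if dbg is not None:
        for pp,cl in((p,(0,255,0)),(p2,(255,255,0))):
            for P in SH["lid"]: cv2.polylines(dbg,[np.round(cv2.convexHull(proj(c,place(P,pp)).astype(np.float32))).astype(int)],True,cl,1)
    return out
E
python3 - <<'E'
from h import *
c=cap("wrist");d=c["img"][:,:,::-1].copy()
print(fitlid(c,"red",[472,-316,.1],dbg=d))
cv2.imwrite("pics/l1.png",cv2.resize(d,None,fx=1.4,fy=1.4))
E
```

```text
score 0.77 12314
{'reg': (array([ 4.7132e+02, -3.1490e+02,  1.5000e-01]), np.float64(0.013)), 'hand': (array([ 4.7086e+02, -3.1440e+02,  1.0000e-01]), np.float64(0.192), 1846)}
```

View pics/l1.png

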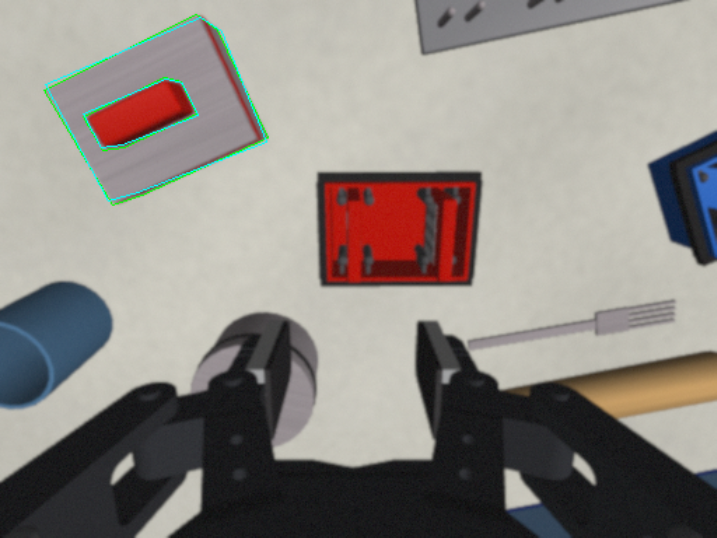

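```bash
python3 - <<'E'
from h import *
goto([471.3,-314.9,150],0.15,half=False)
E
```

```text
off [-0.1428, 0.0881, 0.0856] yaw 1.174 dist 188 cur heading 1.324 q6 -1.85 tilt [0.0435, -0.0064, -0.999] pos [585.3, -196.8, 242.4] t 20.35
```

Emit:
{"fn": "jog_arm", "kwargs": {
  "targets": [
    {"offset":[-0.143,0.0,0.086],"yaw":1.174},
    {"offset":[-0.143,0.0,0.086],"yaw":1.174},
    {"offset":[-0.143,0.0,0.086],"yaw":1.174},
    {"offset":[-0.143,0.02,0.086],"yaw":1.174},
    {"offset":[-0.143,0.05,0.086],"yaw":1.174},
    {"offset":[-0.143,0.088,0.086],"yaw":1.174},
    {"offset":[-0.143,0.088,0.086],"yaw":1.174},
    {"offset":[-0.143,0.088,0.086],"yaw":1.174},
    {"offset":[-0.143,0.088,0.086],"yaw":1.174},
    {"offset":[-0.143,0.088,0.086],"yaw":1.174},
    {"offset":[-0.143,0.088,0.086],"yaw":1.174},
    {"offset":[-0.143,0.088,0.086],"yaw":1.174}
  ]
}}

```text
time_s: 21.35
eef_pos: [470.7, -314.8, 149.6]
ee_rot: [-0.702, 0.708, 0.068, -0.039]
force: [-0.1, -0.1, 0.3]
grip_width: 0.528
```

```bash
python3 - <<'E'
from h import *
for z in(100,70):goto([471.3,-314.9,z],0.15,half=False)
c=cap("wrist");savec(c,"l2");d=c["img"][:,:,::-1].copy()
print(fitlid(c,"red",[472,-316,.15],dbg=d))
cv2.imwrite("pics/l2.png",d)
E
```

```text
off [-0.0015, 0.0495, 0.0005] yaw 0.002 dist 50 cur heading 0.152 q6 -0.97 tilt [0.0428, -0.0057, -0.9991] pos [470.7, -314.8, 149.6] t 21.35
off [-0.0027, 0.0795, 0.0008] yaw 0.002 dist 80 cur heading 0.152 q6 -0.97 tilt [0.0428, -0.0057, -0.9991] pos [470.7, -314.8, 149.6] t 21.35
score 0.71 16091
{'reg': (array([ 4.7099e+02, -3.1463e+02,  1.5000e-01]), np.float64(0.039)), 'hand': (array([ 4.7118e+02, -3.1420e+02,  1.5000e-01]), np.float64(0.107), 2512)}
```

View pics/l2.png

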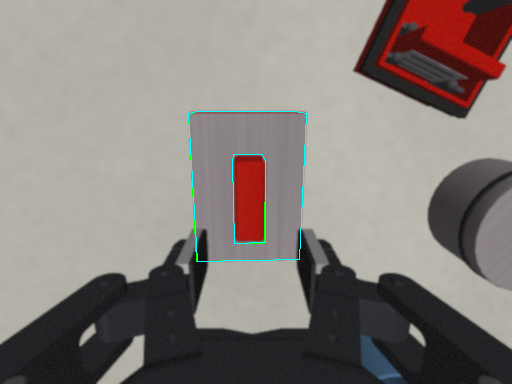

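Emit:
{"fn": "jog_arm", "kwargs": {
  "targets": [
    {"offset":[-0.0015,0.03,0.0005],"yaw":0},
    {"offset":[-0.002,0.06,0.0005],"yaw":0},
    {"offset":[-0.0027,0.079,0.0008],"yaw":0},
    {"offset":[-0.0027,0.079,0.0008],"yaw":0},
    {"offset":[-0.0027,0.079,0.0008],"yaw":0}
  ]
}}

```text
time_s: 21.87
eef_pos: [471.3, -314.8, 70.6]
ee_rot: [-0.702, 0.708, 0.068, -0.039]
force: [-0.3, 0.4, -0.2]
grip_width: 0.531
```

Emit:
{"fn": "jog_arm", "kwargs": {
  "targets": [
    {"offset":[0,0,0],"yaw":0},
    {"offset":[0,0,0],"yaw":0},
    {"offset":[0,0,0],"yaw":0},
    {"offset":[0,0,0],"yaw":0},
    {"offset":[0,0,0],"yaw":0},
    {"offset":[0,0,0],"yaw":0}
  ],
  "fingers": 0.0
}}

```text
time_s: 22.37
eef_pos: [471.8, -315.5, 72.6]
ee_rot: [-0.701, 0.709, 0.069, -0.038]
force: [-0.8, 0.5, 4.8]
grip_width: 0.251
```

```bash
python3 - <<'E'
from h import *
goto([471.1,-314.7,70],.15)
s=ctrl.sense();print(s["wrist_torque"])
c=cap("wrist");d=c["img"][:,:,::-1].copy()
cv2.imwrite("pics/l3.png",d)
E
```

```text
off [-0.0007, 0.0025, 0.001] yaw 0.003 dist 3 cur heading 0.153 q6 -0.98 tilt [0.0441, -0.0074, -0.999] pos [471.8, -315.5, 72.6] t 22.3667
[ 0.04497718  0.43457836 -0.03656317]
```

View pics/l3.png

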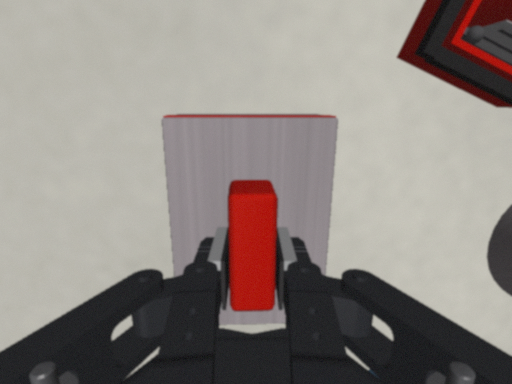

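Emit:
{"fn": "jog_arm", "kwargs": {
  "targets": [
    {"offset":[0,0.006,0],"yaw":0},
    {"offset":[0,0.006,0],"yaw":0},
    {"offset":[0,0.006,0],"yaw":0}
  ]
}}

```text
time_s: 22.67
eef_pos: [472.6, -316.6, 70.9]
ee_rot: [-0.7, 0.71, 0.07, -0.038]
force: [-9.1, 5.2, 28.1]
grip_width: 0.249
```

```bash
python3 - <<'E'
from h import *
goto([471.1,-314.7,150],.15)
s=ctrl.sense();print(s["force"],s["wrist_torque"])
E
```

```text
off [0.0023, -0.0791, 0.0007] yaw 0.004 dist 79 cur heading 0.154 q6 -0.98 tilt [0.046, -0.0113, -0.9989] pos [472.6, -316.6, 70.9] t 22.6667
[-9.07237401  5.24802447 28.06161652] [ 0.6485366   2.15505755 -0.0838892 ]
```

Emit:
{"fn": "jog_arm", "kwargs": {
  "targets": [
    {"offset":[0,-0.01,0],"yaw":0},
    {"offset":[0,-0.04,0],"yaw":0},
    {"offset":[0,-0.08,0],"yaw":0},
    {"offset":[0,-0.1,0],"yaw":0},
    {"offset":[0,-0.1,0],"yaw":0},
    {"offset":[0,-0.1,0],"yaw":0}
  ]
}}

```text
time_s: 23.17
eef_pos: [468.2, -315.6, 171.9]
ee_rot: [-0.699, 0.711, 0.071, -0.038]
force: [-1.1, -0.2, -2.8]
grip_width: 0.245
```

```bash
python3 - <<'E'
from h import *
goto([471.1,-314.7,150],.15)
s=ctrl.sense();print(s["force"],s["wrist_torque"],s["grip_width"])
c=cap("wrist");savec(c,"l4");d=c["img"][:,:,::-1].copy()
a=cap("scene","s14");savec(a,"s14")
cv2.imwrite("pics/l4.png",np.hstack([cv2.resize(a["img"][120:320,70:220,::-1],(400,533),interpolation=cv2.INTER_CUBIC),cv2.resize(d[100:350,150:350],(400,533))]))
E
```

```text
off [0.0021, 0.022, 0.0009] yaw 0.004 dist 22 cur heading 0.154 q6 -0.98 tilt [0.0476, -0.013, -0.9988] pos [468.2, -315.6, 171.9] t 23.1667
[-1.13002455 -0.19529693 -2.84575324] [-0.00234162  0.07816032  0.02718088] 0.24533554028437882
```

View pics/l4.png

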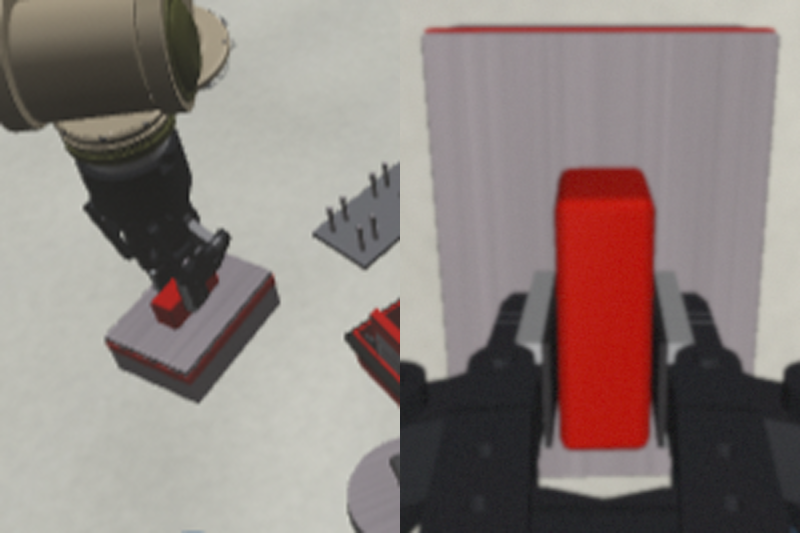

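```bash
python3 - <<'E'
from h import *
import json
c=loadc("l4")
from rig import ctrl
w=ctrl.capture("wrist")
M=w["mount"];K=w["intrinsics"]; img=w["img"]
cv2.imwrite("pics/l5.png",cv2.resize(img[100:300,140:360,::-1],None,fx=3.5,fy=3))
def pj(P):
    cc=dict(T=M,intrinsics=K); return proj(cc,P)
from scipy.optimize import least_squares
# corners roof far edge measured in l4
obs=np.array([[162.5,114.5],[339,114.5]])
f=lambda q: (pj([[-43+q[0],q[1],60+q[2]],[43+q[0],q[1],60+q[2]]])-obs).ravel()
r=least_squares(f,[0,26,0]);print(r.x,r.fun)
print(pj([[0,26,60],[0,26,-60],[0,-2,30],[0,-2,-30],[-11,-2,30],[11,-2,30]]).round(1))
E
```

```text
[-1.17024112 26.47805592  3.18475523] [ 0.00011613  0.10123982 -0.00011608 -0.10120292]
[[253.1 121.2]
 [253.1 327.4]
 [253.4 196.8]
 [253.4 316.1]
 [227.6 196.8]
 [279.1 196.7]]
```

View pics/l5.png

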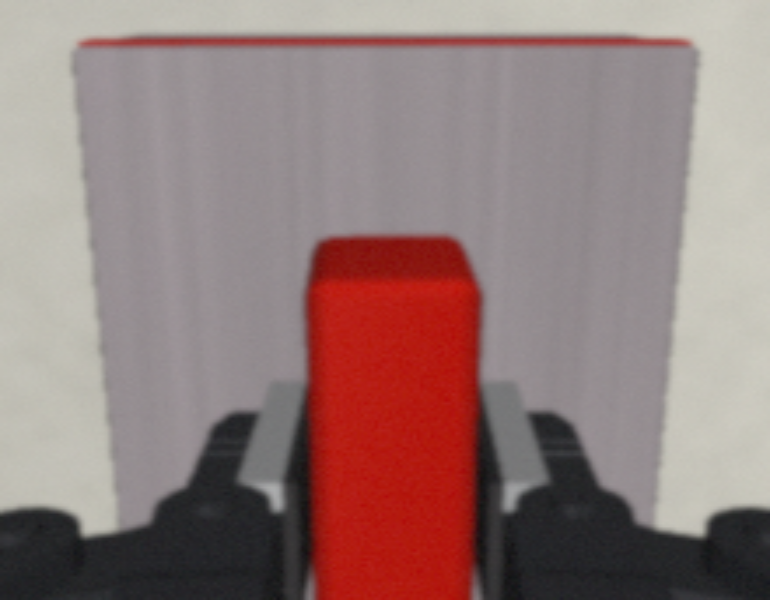

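```bash
python3 - <<'E'
from h import *
goto([592.4,-166.8,172],-.248,half=False)
E
```

```text
off [0.1461, 0.0014, 0.1273] yaw 0.402 dist 194 cur heading 0.154 q6 -0.98 tilt [0.044, -0.0092, -0.999] pos [467.5, -315.0, 169.3] t 23.3167
```

Emit:
{"fn": "jog_arm", "kwargs": {
  "targets": [
    {"offset":[0.146,-0.005,0.127],"yaw":0.402},
    {"offset":[0.146,-0.005,0.127],"yaw":0.402},
    {"offset":[0.146,0.0,0.127],"yaw":0.402},
    {"offset":[0.146,0.001,0.127],"yaw":0.402},
    {"offset":[0.146,0.001,0.127],"yaw":0.402},
    {"offset":[0.146,0.001,0.127],"yaw":0.402},
    {"offset":[0.146,0.001,0.127],"yaw":0.402},
    {"offset":[0.146,0.001,0.127],"yaw":0.402}
  ]
}}

```text
time_s: 23.98
eef_pos: [591.8, -167.2, 171.1]
ee_rot: [-0.7, 0.703, -0.072, 0.102]
force: [-0.3, -0.6, -2.3]
grip_width: 0.244
```

```bash
python3 - <<'E'
from h import *
goto([592.4,-166.8,130],-.248,half=False)
c=cap("wrist");savec(c,"l6");a=cap("scene");savec(a,"s6")
cv2.imwrite("pics/l6.png",np.hstack([cv2.resize(a["img"][130:310,160:310,::-1],(400,480),interpolation=cv2.INTER_CUBIC),cv2.resize(c["img"][80:380,130:380,::-1],(400,480))]))
E
```

```text
off [-0.0013, 0.0411, 0.0004] yaw -0.0 dist 41 cur heading -0.248 q6 -0.23 tilt [0.0418, -0.0084, -0.9991] pos [591.8, -167.2, 171.1] t 23.9833
```

View pics/l6.png

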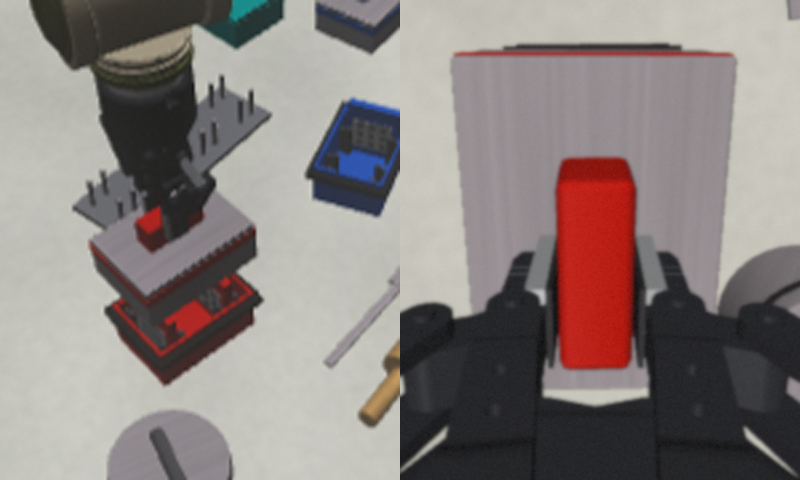

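Emit:
{"fn": "jog_arm", "kwargs": {
  "targets": [
    {"offset":[-0.001,0.015,0.0],"yaw":0},
    {"offset":[-0.0013,0.03,0.0003],"yaw":0},
    {"offset":[-0.0013,0.038,0.0004],"yaw":0},
    {"offset":[-0.0013,0.041,0.0004],"yaw":0},
    {"offset":[-0.0013,0.041,0.0004],"yaw":0}
  ]
}}

```text
time_s: 24.5
eef_pos: [591.8, -168.2, 130.3]
ee_rot: [-0.7, 0.703, -0.073, 0.103]
force: [-0.0, -0.3, -1.4]
grip_width: 0.246
```

```bash
python3 - <<'E'
from h import *
print(ctrl.sense()["force"],ctrl.sense()["wrist_torque"])
goto([592.4,-166.8,116],-.248,half=False)
c=cap("wrist");savec(c,"l7");a=cap("scene");savec(a,"s7");t=cap("top")
cv2.imwrite("pics/l7.png",np.hstack([cv2.resize(a["img"][170:310,170:290,::-1],(480,560),interpolation=cv2.INTER_CUBIC),cv2.resize(c["img"][80:380,180:330,::-1],(280,560))]))
E
```

```text
[-0.00703276 -0.30491803 -1.37535858] [ 0.01011018  0.01089918 -0.02721138]
off [-0.0004, 0.0143, 0.0015] yaw -0.003 dist 14 cur heading -0.251 q6 -0.23 tilt [0.0418, -0.0084, -0.9991] pos [591.8, -168.2, 130.3] t 24.5
```

View pics/l7.png

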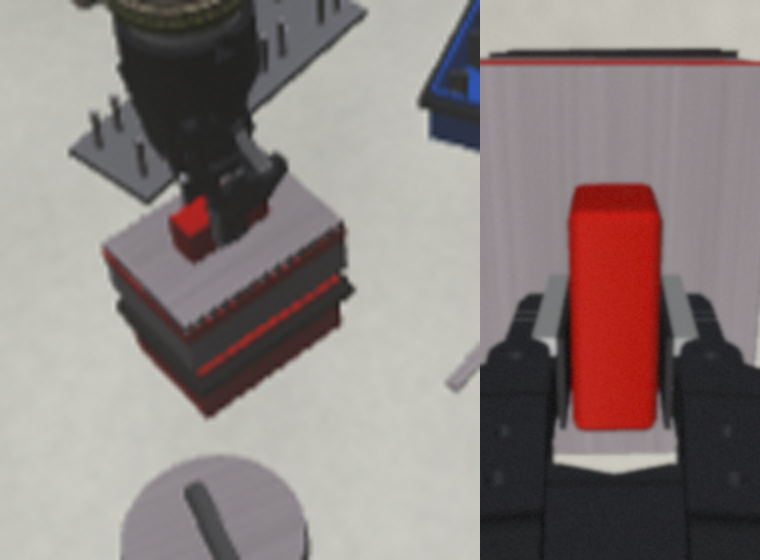

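Emit:
{"fn": "jog_arm", "kwargs": {
  "targets": [
    {"offset":[-0.0004,0.003,0.0015],"yaw":-0.003},
    {"offset":[-0.0004,0.006,0.0015],"yaw":-0.003},
    {"offset":[-0.0004,0.009,0.0015],"yaw":-0.003},
    {"offset":[-0.0004,0.011,0.0015],"yaw":-0.003},
    {"offset":[-0.0004,0.011,0.0015],"yaw":-0.003}
  ]
}}

```text
time_s: 25.07
eef_pos: [592.8, -166.5, 120.1]
ee_rot: [-0.7, 0.703, -0.071, 0.103]
force: [0.3, -0.5, -2.6]
grip_width: 0.249
```

```bash
python3 - <<'E'
from h import *
print(ctrl.sense()["force"],ctrl.sense()["wrist_torque"])
goto([592.4,-166.8,116],-.248,half=False)
a=cap("scene");savec(a,"s8")
cv2.imwrite("pics/l8.png",cv2.resize(a["img"][170:310,170:290,::-1],(600,600),interpolation=cv2.INTER_CUBIC))
E
```

```text
[ 0.25492579 -0.47238162 -2.56730225] [-0.01307322  0.04313814  0.02235164]
off [-0.0005, 0.0041, -0.0004] yaw 0.001 dist 4 cur heading -0.247 q6 -0.23 tilt [0.0434, -0.0092, -0.999] pos [592.8, -166.5, 120.1] t 25.0667
```

View pics/l8.png

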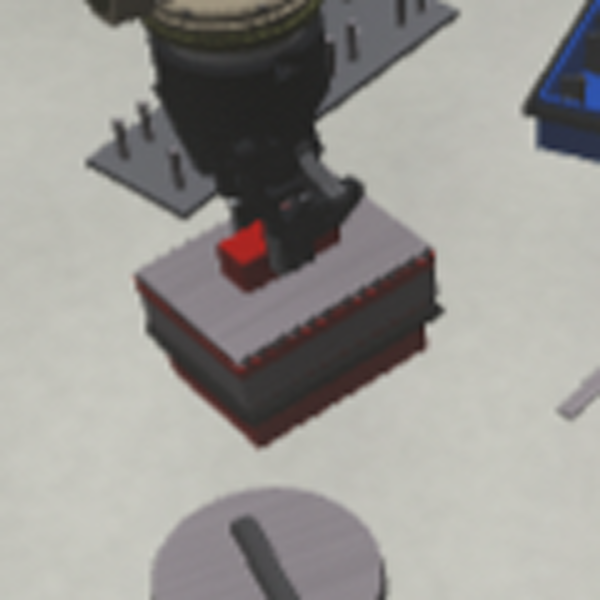

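Emit:
{"fn": "jog_arm", "kwargs": {
  "targets": [
    {"offset":[-0.0005,0.002,-0.0004],"yaw":0},
    {"offset":[-0.0005,0.004,-0.0004],"yaw":0},
    {"offset":[-0.0005,0.005,-0.0004],"yaw":0},
    {"offset":[-0.0005,0.005,-0.0004],"yaw":0}
  ]
}}

```text
time_s: 25.45
eef_pos: [593.1, -166.7, 116.3]
ee_rot: [-0.7, 0.703, -0.071, 0.103]
force: [-0.3, 2.2, 4.3]
grip_width: 0.247
```

Emit:
{"fn": "jog_arm", "kwargs": {
  "targets": [
    {"offset":[0,0,0],"yaw":0},
    {"offset":[0,0,0],"yaw":0},
    {"offset":[0,0,0],"yaw":0},
    {"offset":[0,-0.002,0],"yaw":0},
    {"offset":[0,-0.01,0],"yaw":0},
    {"offset":[0,-0.03,0],"yaw":0},
    {"offset":[0,-0.06,0],"yaw":0},
    {"offset":[0,-0.06,0],"yaw":0},
    {"offset":[0,-0.06,0],"yaw":0}
  ],
  "fingers": 0.045
}}

```text
time_s: 26.2
eef_pos: [590.9, -166.5, 178.3]
ee_rot: [-0.7, 0.703, -0.069, 0.105]
force: [-0.2, -0.3, -0.6]
grip_width: 0.524
```

```bash
cat >> h.py <<'E'
def liftp(parts,dz): return [P+[0,0,dz] for P in parts]
E
python3 - <<'E'
from h import *
a=cap("scene");savec(a,"s9");c=cap("wrist");savec(c,"l9")
for d in ctrl.regions_of("wrist","lid_red")[:2]:
    m=d["region"];print(d["score"],m.sum())
    for dz in(44,38): print(dz,fit([(c,m.astype(float))],liftp(SH["lid"],dz),[596,-164.6,-.248],(5,5,.1)))
cv2.imwrite("pics/l9.png",np.hstack([cv2.resize(a["img"][170:310,170:290,::-1],(400,467),interpolation=cv2.INTER_CUBIC),cv2.resize(c["img"][80:380,130:380,::-1],(390,467))]))
goto([596.2,-164.6,170],-.248)
E
```

```text
0.74 17882
44 (array([ 5.94962904e+02, -1.63935185e+02, -2.42671380e-01]), np.float64(0.05739508122743697))
38 (array([ 5.95486762e+02, -1.64955541e+02, -2.32714988e-01]), np.float64(0.07573295442458194))
off [0.0055, 0.0056, 0.0029] yaw 0.001 dist 8 cur heading -0.247 q6 -0.23 tilt [0.0438, -0.0089, -0.999] pos [590.0, -166.0, 175.3] t 26.35
```

View pics/l9.png

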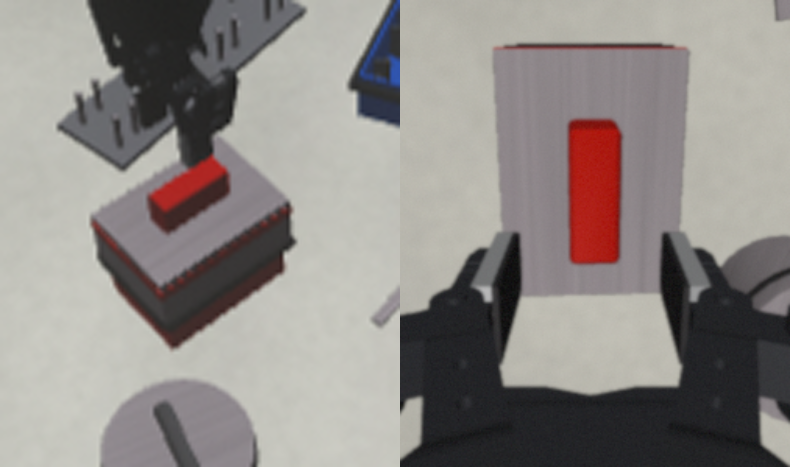

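```bash
python3 - <<'E'
from h import *
goto([594.8,-164.1,150],-.248)
E
```

```text
off [0.0031, 0.0255, 0.003] yaw 0.001 dist 26 cur heading -0.247 q6 -0.23 tilt [0.0438, -0.0089, -0.999] pos [590.0, -166.0, 175.3] t 26.35
```

Emit:
{"fn": "jog_arm", "kwargs": {
  "targets": [
    {"offset":[0.003,0.0,0.003],"yaw":0},
    {"offset":[0.003,0.0,0.003],"yaw":0},
    {"offset":[0.003,0.0,0.003],"yaw":0},
    {"offset":[0.003,0.0,0.003],"yaw":0},
    {"offset":[0.003,0.0,0.003],"yaw":0},
    {"offset":[0.003,0.01,0.003],"yaw":0},
    {"offset":[0.003,0.025,0.003],"yaw":0},
    {"offset":[0.003,0.028,0.003],"yaw":0},
    {"offset":[0.003,0.031,0.003],"yaw":0},
    {"offset":[0.003,0.031,0.003],"yaw":0}
  ],
  "fingers": 0.0
}}

```text
time_s: 27.18
eef_pos: [594.8, -164.1, 144.0]
ee_rot: [-0.7, 0.703, -0.072, 0.103]
force: [0.0, -0.5, -0.7]
grip_width: 0.0
```

Emit:
{"fn": "jog_arm", "kwargs": {
  "targets": [
    {"offset":[0,0.005,0],"yaw":0},
    {"offset":[0,0.008,0],"yaw":0},
    {"offset":[0,0.01,0],"yaw":0},
    {"offset":[0,0.011,0],"yaw":0},
    {"offset":[0,0.011,0],"yaw":0}
  ]
}}

```text
time_s: 27.6
eef_pos: [595.3, -164.2, 133.5]
ee_rot: [-0.7, 0.703, -0.071, 0.103]
force: [-1.8, 0.7, 4.1]
grip_width: -0.007
```

Contact at about TCP z 134. Pressing further.

Emit:
{"fn": "jog_arm", "kwargs": {
  "targets": [
    {"offset":[0,0.003,0],"yaw":0},
    {"offset":[0,0.005,0],"yaw":0},
    {"offset":[0,0.007,0],"yaw":0},
    {"offset":[0,0.008,0],"yaw":0},
    {"offset":[0,0.008,0],"yaw":0}
  ]
}}

```text
time_s: 28.02
eef_pos: [595.8, -164.4, 128.9]
ee_rot: [-0.7, 0.703, -0.071, 0.103]
force: [-11.7, 4.3, 25.6]
grip_width: -0.001
```

Emit:
{"fn": "jog_arm", "kwargs": {
  "targets": [
    {"offset":[0,0.002,0],"yaw":0},
    {"offset":[0,0.002,0],"yaw":0},
    {"offset":[0,0.002,0],"yaw":0}
  ]
}}

```text
time_s: 28.27
eef_pos: [596.1, -164.5, 129.0]
ee_rot: [-0.7, 0.703, -0.07, 0.104]
force: [-7.2, 1.0, 15.4]
grip_width: -0.001
```

Emit:
{"fn": "jog_arm", "kwargs": {
  "targets": [
    {"offset":[0,-0.005,0],"yaw":0},
    {"offset":[0,-0.03,0],"yaw":0},
    {"offset":[0,-0.07,0],"yaw":0},
    {"offset":[0,-0.11,0],"yaw":0},
    {"offset":[0,-0.13,0],"yaw":0},
    {"offset":[0,-0.13,0],"yaw":0},
    {"offset":[0,-0.13,0],"yaw":0}
  ],
  "fingers": 0.045
}}

```text
time_s: 28.85
eef_pos: [590.3, -163.1, 259.6]
ee_rot: [-0.699, 0.704, -0.069, 0.104]
force: [-0.2, -0.4, -0.2]
grip_width: 0.529
```

```bash
python3 - <<'E'
from h import *
a=cap("scene");savec(a,"s10");c=cap("wrist");savec(c,"l10")
for d in ctrl.regions_of("wrist","lid_red")[:1]:
    m=d["region"];print(d["score"],m.sum())
    for dz in(44,38): print(dz,fit([(c,m.astype(float))],liftp(SH["lid"],dz),[596,-164.6,-.248],(5,5,.1)))
b=loadc("s9")
cv2.imwrite("pics/l10.png",np.hstack([cv2.resize(x["img"][185:285,190:270,::-1],(400,500),interpolation=cv2.INTER_CUBIC) for x in(b,a)]))
t=cap("top");cv2.imwrite("pics/top15.png",t["img"][:,:,::-1])
for d in ctrl.regions_of("top","lid_blue")[:4]:
    m=d["region"];v,u=np.nonzero(m);print(d["score"],back(t,[u.mean(),v.mean()],46)[0].round())
E
```

```text
0.9 9903
44 (array([ 5.94721497e+02, -1.63614445e+02, -2.50747436e-01]), np.float64(0.05311024413365251))
38 (array([ 5.95496402e+02, -1.63975379e+02, -2.46939211e-01]), np.float64(0.02306842688624755))
0.94 [333. 259.  46.]
0.56 [487. 354.  46.]
0.4 [720. 308.  46.]
```

View pics/l10.png

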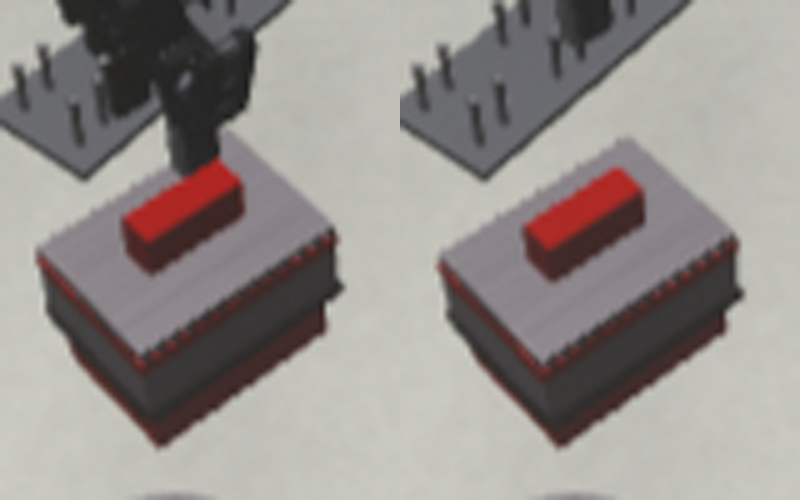

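View pics/top15.png

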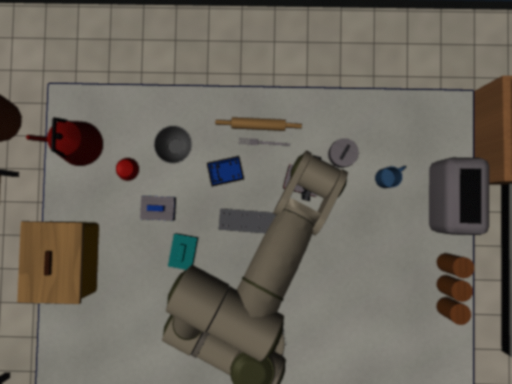

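```bash
python3 - <<'E'
from h import *
goto([487,310,240],0.0)
E
```

```text
off [-0.2156, 0.0082, 0.4336] yaw -0.246 dist 484 cur heading -0.246 q6 -0.22 tilt [0.0442, -0.0099, -0.999] pos [589.8, -162.9, 257.5] t 29.1
```

Emit:
{"fn": "jog_arm", "kwargs": {
  "targets": [
    {"offset":[-0.2156,0.008,0.4336],"yaw":-0.246},
    {"offset":[-0.2156,0.008,0.4336],"yaw":-0.246},
    {"offset":[-0.2156,0.008,0.4336],"yaw":-0.246},
    {"offset":[-0.2156,0.008,0.4336],"yaw":-0.246},
    {"offset":[-0.2156,0.008,0.4336],"yaw":-0.246},
    {"offset":[-0.2156,0.008,0.4336],"yaw":-0.246},
    {"offset":[-0.2156,0.008,0.4336],"yaw":-0.246},
    {"offset":[-0.2156,0.008,0.4336],"yaw":-0.246},
    {"offset":[-0.2156,0.008,0.4336],"yaw":-0.246},
    {"offset":[-0.2156,0.008,0.4336],"yaw":-0.246},
    {"offset":[-0.2156,0.008,0.4336],"yaw":-0.246},
    {"offset":[-0.2156,0.008,0.4336],"yaw":-0.246}
  ]
}}

```text
time_s: 30.1
eef_pos: [485.4, 313.3, 239.3]
ee_rot: [-0.703, 0.71, 0.016, 0.014]
force: [0.6, -0.7, -0.8]
grip_width: 0.528
```

Emit:
{"fn": "jog_arm", "kwargs": {
  "targets": [
    {"offset":[0,0,0],"yaw":0},
    {"offset":[0,0,0],"yaw":0}
  ]
}}

```text
time_s: 30.27
eef_pos: [484.5, 314.5, 238.2]
ee_rot: [-0.703, 0.711, 0.016, 0.013]
force: [0.7, -0.1, -0.2]
grip_width: 0.526
```

```bash
python3 - <<'E'
from h import *
goto([487,310,240],0.0)
c=cap("wrist");savec(c,"m1");d=c["img"][:,:,::-1].copy()
print(fitlid(c,"blue",[487,352,.0],dbg=d))
cv2.imwrite("pics/m1.png",d)
E
```

```text
off [0.0025, -0.0016, -0.0045] yaw 0.005 dist 5 cur heading 0.005 q6 0.38 tilt [0.041, -0.0102, -0.9991] pos [484.5, 314.5, 238.2] t 30.2667
score 0.91 9936
{'reg': (array([ 4.8574e+02,  3.5896e+02, -2.0000e-02]), np.float64(0.027)), 'hand': (array([ 4.8553e+02,  3.6045e+02, -1.0000e-02]), np.float64(0.116), 1378)}
```

View pics/m1.png

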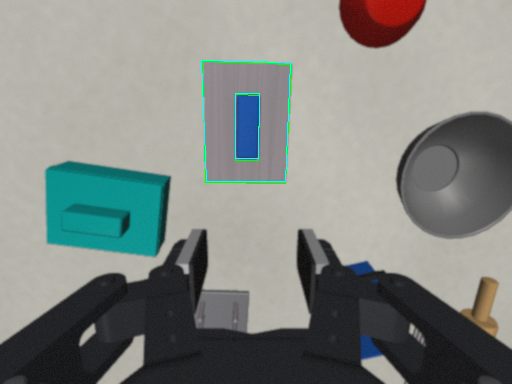

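```bash
python3 - <<'E'
from h import *
goto([485.6,359,150],-.018)
E
```

```text
off [-0.0036, 0.0882, 0.0473] yaw 0.02 dist 100 cur heading 0.002 q6 0.38 tilt [0.042, -0.0104, -0.9991] pos [485.5, 312.6, 238.8] t 30.3667
```

Emit:
{"fn": "jog_arm", "kwargs": {
  "targets": [
    {"offset":[-0.0036,0.03,0.0473],"yaw":0.02},
    {"offset":[-0.0036,0.06,0.0473],"yaw":0.02},
    {"offset":[-0.0036,0.088,0.0473],"yaw":0.02},
    {"offset":[-0.0036,0.088,0.0473],"yaw":0.02},
    {"offset":[-0.0036,0.088,0.0473],"yaw":0.02}
  ]
}}

```text
time_s: 30.78
eef_pos: [485.9, 357.7, 150.0]
ee_rot: [-0.703, 0.711, 0.007, 0.021]
force: [0.1, 0.3, 0.8]
grip_width: 0.529
```

```bash
python3 - <<'E'
from h import *
c=cap("wrist");savec(c,"m2");d=c["img"][:,:,::-1].copy()
r=fitlid(c,"blue",[485.6,359,-.02],dbg=d);print(r)
goto([485.6,359,69],-.018)
E
```

```text
score 0.83 16094
{'reg': (array([ 4.8569e+02,  3.5938e+02, -2.0000e-02]), np.float64(0.036)), 'hand': (array([485.83, 359.33,  -0.  ]), np.float64(0.115), 2488)}
off [-0.0051, 0.0835, 0.0013] yaw -0.002 dist 84 cur heading -0.02 q6 0.48 tilt [0.0451, -0.009, -0.9989] pos [486.9, 358.4, 152.7] t 30.8833
```

Emit:
{"fn": "jog_arm", "kwargs": {
  "targets": [
    {"offset":[-0.002,0.03,0.001],"yaw":0},
    {"offset":[-0.003,0.06,0.001],"yaw":0},
    {"offset":[-0.005,0.083,0.0013],"yaw":0},
    {"offset":[-0.005,0.083,0.0013],"yaw":0},
    {"offset":[-0.005,0.083,0.0013],"yaw":0}
  ]
}}

```text
time_s: 31.3
eef_pos: [486.5, 358.9, 71.2]
ee_rot: [-0.704, 0.71, 0.009, 0.024]
force: [1.3, 0.0, 0.3]
grip_width: 0.53
```

Emit:
{"fn": "jog_arm", "kwargs": {
  "targets": [
    {"offset":[0,0,0],"yaw":0},
    {"offset":[0,0,0],"yaw":0},
    {"offset":[0,0,0],"yaw":0},
    {"offset":[0,0,0],"yaw":0},
    {"offset":[0,0,0],"yaw":0},
    {"offset":[0,0,0],"yaw":0}
  ],
  "fingers": 0.0
}}

```text
time_s: 31.8
eef_pos: [488.0, 359.4, 74.4]
ee_rot: [-0.705, 0.709, 0.011, 0.025]
force: [-0.0, -0.9, 9.3]
grip_width: 0.246
```

```bash
python3 - <<'E'
from h import *
goto([485.6,359,170],-.018)
E
```

```text
off [0.0025, -0.0956, -0.001] yaw -0.003 dist 96 cur heading -0.021 q6 0.49 tilt [0.0511, -0.0064, -0.9987] pos [488.0, 359.4, 74.4] t 31.8
```

Emit:
{"fn": "jog_arm", "kwargs": {
  "targets": [
    {"offset":[0,-0.01,0],"yaw":0},
    {"offset":[0,-0.04,0],"yaw":0},
    {"offset":[0,-0.08,0],"yaw":0},
    {"offset":[0,-0.1,0],"yaw":0},
    {"offset":[0,-0.1,0],"yaw":0},
    {"offset":[0,-0.1,0],"yaw":0}
  ]
}}

```text
time_s: 32.3
eef_pos: [483.1, 360.2, 176.0]
ee_rot: [-0.705, 0.708, 0.012, 0.026]
force: [-0.7, 0.2, -3.5]
grip_width: 0.251
```

```bash
python3 - <<'E'
from h import *
goto([485.6,359,170],-.018)
c=cap("wrist");savec(c,"m3")
cv2.imwrite("pics/m3.png",cv2.resize(c["img"][100:300,140:360,::-1],None,fx=3.5,fy=3))
E
```

```text
off [0.0022, 0.0061, -0.0011] yaw -0.003 dist 7 cur heading -0.021 q6 0.49 tilt [0.0538, -0.0051, -0.9985] pos [483.1, 360.2, 176.0] t 32.3
```

View pics/m3.png

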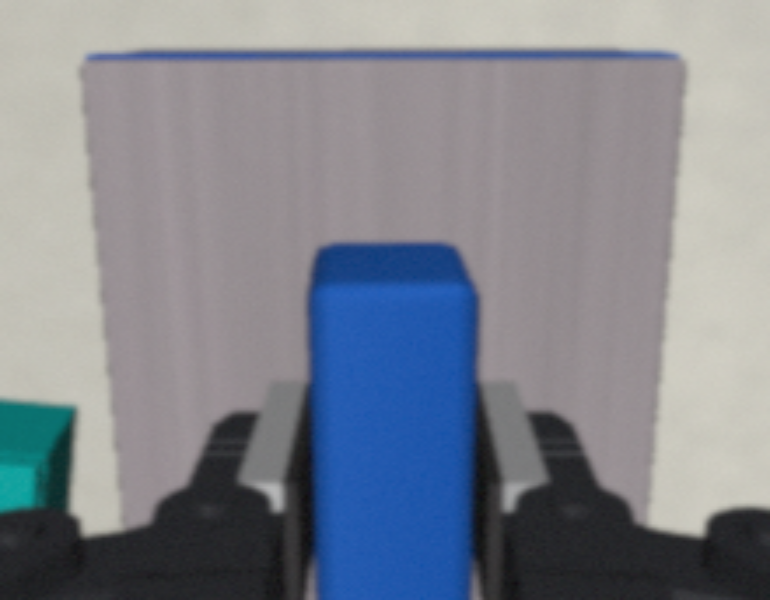

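```bash
python3 - <<'E'
from h import *
goto([623.5,115.1,174],.2346,half=False)
E
```

```text
off [0.1458, 0.009, -0.2418] yaw -0.255 dist 282 cur heading -0.021 q6 0.49 tilt [0.0508, -0.0065, -0.9987] pos [482.6, 359.9, 174.2] t 32.35
```

Emit:
{"fn": "jog_arm", "kwargs": {
  "targets": [
    {"offset":[0.146,0.0,-0.242],"yaw":-0.255},
    {"offset":[0.146,0.0,-0.242],"yaw":-0.255},
    {"offset":[0.146,0.0,-0.242],"yaw":-0.255},
    {"offset":[0.146,0.0,-0.242],"yaw":-0.255},
    {"offset":[0.146,0.009,-0.242],"yaw":-0.255},
    {"offset":[0.146,0.009,-0.242],"yaw":-0.255},
    {"offset":[0.146,0.009,-0.242],"yaw":-0.255},
    {"offset":[0.146,0.009,-0.242],"yaw":-0.255},
    {"offset":[0.146,0.009,-0.242],"yaw":-0.255},
    {"offset":[0.146,0.009,-0.242],"yaw":-0.255}
  ]
}}

```text
time_s: 33.18
eef_pos: [623.0, 115.1, 172.5]
ee_rot: [-0.698, 0.706, 0.099, -0.066]
force: [-0.6, 0.2, -3.1]
grip_width: 0.246
```

```bash
python3 - <<'E'
from h import *
goto([623.5,115.1,132],.2346,half=False)
c=cap("wrist");savec(c,"m4");a=cap("scene");savec(a,"ms4")
cv2.imwrite("pics/m4.png",np.hstack([cv2.resize(a["img"][80:240,230:360,::-1],(400,480),interpolation=cv2.INTER_CUBIC),cv2.resize(c["img"][80:380,130:380,::-1],(400,480))]))
E
```

```text
off [-0.0013, 0.0405, 0.0006] yaw -0.0 dist 41 cur heading 0.234 q6 -0.23 tilt [0.0479, -0.0062, -0.9988] pos [623.0, 115.1, 172.5] t 33.1833
```

View pics/m4.png

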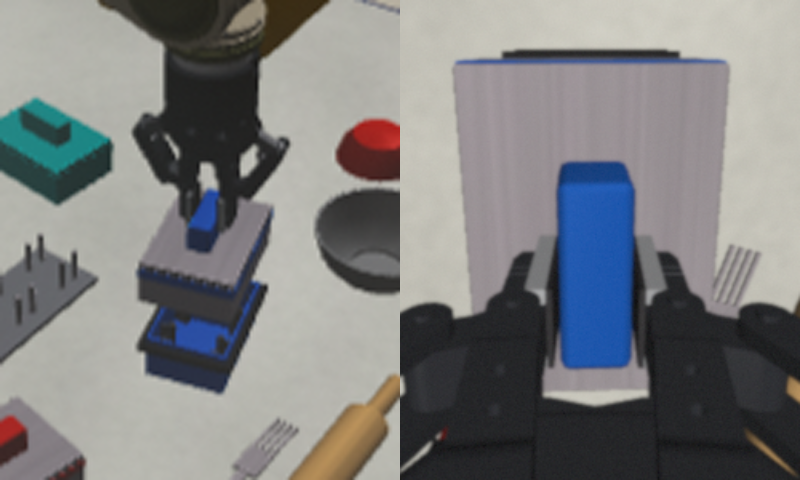

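Emit:
{"fn": "jog_arm", "kwargs": {
  "targets": [
    {"offset":[-0.001,0.015,0.0003],"yaw":0},
    {"offset":[-0.0013,0.03,0.0006],"yaw":0},
    {"offset":[-0.0013,0.038,0.0006],"yaw":0},
    {"offset":[-0.0013,0.0405,0.0006],"yaw":0},
    {"offset":[-0.0013,0.0405,0.0006],"yaw":0}
  ]
}}

```text
time_s: 33.7
eef_pos: [623.3, 116.6, 132.5]
ee_rot: [-0.698, 0.706, 0.1, -0.067]
force: [0.9, -0.5, -2.0]
grip_width: 0.249
```

```bash
python3 - <<'E'
from h import *
print(ctrl.sense()["force"])
goto([623.5,115.1,121],.2346,half=False)
E
```

```text
[ 0.92156505 -0.46745917 -2.03988765]
off [-0.0007, 0.0115, -0.0014] yaw 0.002 dist 12 cur heading 0.237 q6 -0.23 tilt [0.0484, -0.0062, -0.9988] pos [623.3, 116.6, 132.5] t 33.7
```

Emit:
{"fn": "jog_arm", "kwargs": {
  "targets": [
    {"offset":[-0.0004,0.002,-0.0014],"yaw":0.002},
    {"offset":[-0.0004,0.005,-0.0014],"yaw":0.002},
    {"offset":[-0.0005,0.008,-0.0014],"yaw":0.002},
    {"offset":[-0.0007,0.011,-0.0014],"yaw":0.002},
    {"offset":[-0.0007,0.011,-0.0014],"yaw":0.002}
  ]
}}

```text
time_s: 34.12
eef_pos: [623.7, 115.1, 121.2]
ee_rot: [-0.698, 0.706, 0.1, -0.066]
force: [2.7, 1.4, -4.1]
grip_width: 0.25
```

```bash
python3 - <<'E'
from h import *
print(ctrl.sense()["force"])
goto([623.5,115.1,117],.2346,half=False)
a=cap("scene")
cv2.imwrite("pics/m5.png",cv2.resize(a["img"][130:230,250:340,::-1],(540,600),interpolation=cv2.INTER_CUBIC))
E
```

```text
[ 2.67237662  1.40998572 -4.09075798]
off [-0.0004, 0.0042, 0.0001] yaw 0.0 dist 4 cur heading 0.235 q6 -0.23 tilt [0.0494, -0.006, -0.9988] pos [623.7, 115.1, 121.2] t 34.1167
```

View pics/m5.png

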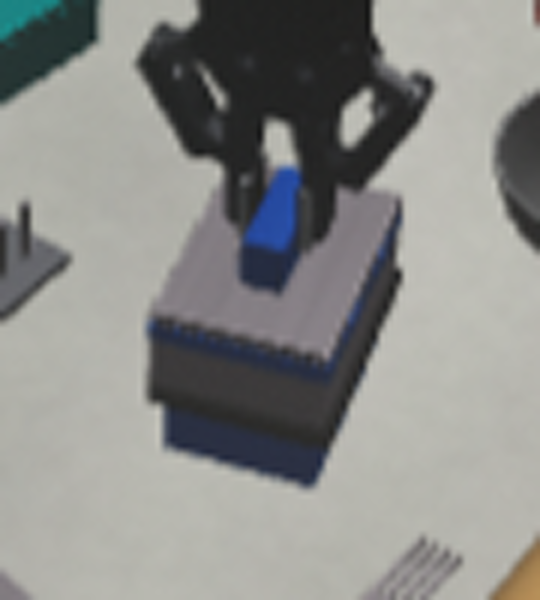

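Emit:
{"fn": "jog_arm", "kwargs": {
  "targets": [
    {"offset":[0.0007,0.002,0.0],"yaw":0},
    {"offset":[0.0007,0.004,0.0],"yaw":0},
    {"offset":[0.0007,0.005,0.0],"yaw":0},
    {"offset":[0.0007,0.005,0.0],"yaw":0}
  ]
}}

```text
time_s: 34.5
eef_pos: [625.1, 115.0, 117.4]
ee_rot: [-0.698, 0.706, 0.1, -0.065]
force: [-0.5, -0.9, 4.1]
grip_width: 0.246
```

Ring contact as before. Release and look.

Emit:
{"fn": "jog_arm", "kwargs": {
  "targets": [
    {"offset":[0,0,0],"yaw":0},
    {"offset":[0,0,0],"yaw":0},
    {"offset":[0,0,0],"yaw":0},
    {"offset":[0,-0.002,0],"yaw":0},
    {"offset":[0,-0.01,0],"yaw":0},
    {"offset":[0,-0.03,0],"yaw":0},
    {"offset":[0,-0.06,0],"yaw":0},
    {"offset":[0,-0.06,0],"yaw":0},
    {"offset":[0,-0.06,0],"yaw":0}
  ],
  "fingers": 0.045
}}

```text
time_s: 35.25
eef_pos: [622.7, 115.5, 179.6]
ee_rot: [-0.698, 0.706, 0.102, -0.064]
force: [0.1, -0.3, -0.5]
grip_width: 0.528
```

```bash
python3 - <<'E'
from h import *
a=cap("scene");savec(a,"ms9");c=cap("wrist");savec(c,"m9")
for d in ctrl.regions_of("wrist","lid_blue")[:1]:
    m=d["region"];print(d["score"],m.sum())
    for dz in(44,38): print(dz,fit([(c,m.astype(float))],liftp(SH["lid"],dz),[626,115,.235],(5,5,.1)))
cv2.imwrite("pics/m9.png",np.hstack([cv2.resize(a["img"][130:230,250:340,::-1],(400,467),interpolation=cv2.INTER_CUBIC),cv2.resize(c["img"][80:380,130:380,::-1],(390,467))]))
goto([625.5,115,145],.235)
E
```

```text
0.89 17607
44 (array([6.24263316e+02, 1.15041537e+02, 2.38991450e-01]), np.float64(0.05852562293757657))
38 (array([6.24617329e+02, 1.14551732e+02, 2.34403497e-01]), np.float64(0.07111960879296186))
off [0.0022, 0.0317, -0.0007] yaw -0.0 dist 32 cur heading 0.235 q6 -0.23 tilt [0.0491, -0.0063, -0.9988] pos [621.6, 115.4, 176.5] t 35.4
```

View pics/m9.png

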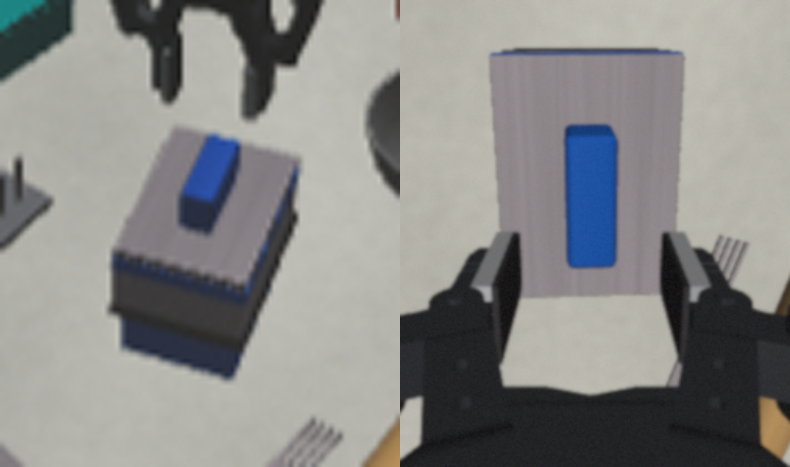

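Seated level on the ring. Close the fingers and press.

Emit:
{"fn": "jog_arm", "kwargs": {
  "targets": [
    {"offset":[0.0015,0.0,-0.0007],"yaw":0},
    {"offset":[0.0015,0.0,-0.0007],"yaw":0},
    {"offset":[0.0015,0.0,-0.0007],"yaw":0},
    {"offset":[0.0015,0.0,-0.0007],"yaw":0},
    {"offset":[0.0015,0.0,-0.0007],"yaw":0},
    {"offset":[0.0015,0.01,-0.0007],"yaw":0},
    {"offset":[0.0015,0.025,-0.0007],"yaw":0},
    {"offset":[0.0015,0.031,-0.0007],"yaw":0},
    {"offset":[0.0015,0.032,-0.0007],"yaw":0},
    {"offset":[0.0015,0.032,-0.0007],"yaw":0}
  ],
  "fingers": 0.0
}}

```text
time_s: 36.23
eef_pos: [624.7, 114.9, 144.2]
ee_rot: [-0.698, 0.706, 0.099, -0.066]
force: [-0.4, 0.3, 1.2]
grip_width: -0.004
```

Emit:
{"fn": "jog_arm", "kwargs": {
  "targets": [
    {"offset":[0,0.005,0],"yaw":0},
    {"offset":[0,0.008,0],"yaw":0},
    {"offset":[0,0.01,0],"yaw":0},
    {"offset":[0,0.011,0],"yaw":0},
    {"offset":[0,0.011,0],"yaw":0}
  ]
}}

```text
time_s: 36.65
eef_pos: [625.3, 114.8, 133.7]
ee_rot: [-0.698, 0.706, 0.099, -0.066]
force: [-2.0, -0.5, 3.1]
grip_width: 0.002
```

Emit:
{"fn": "jog_arm", "kwargs": {
  "targets": [
    {"offset":[0,0.003,0],"yaw":0},
    {"offset":[0,0.005,0],"yaw":0},
    {"offset":[0,0.007,0],"yaw":0},
    {"offset":[0,0.008,0],"yaw":0},
    {"offset":[0,0.008,0],"yaw":0},
    {"offset":[0,0.008,0],"yaw":0}
  ]
}}

```text
time_s: 37.15
eef_pos: [625.8, 114.9, 129.0]
ee_rot: [-0.698, 0.706, 0.1, -0.065]
force: [-11.6, -0.8, 23.7]
grip_width: -0.001
```

Emit:
{"fn": "jog_arm", "kwargs": {
  "targets": [
    {"offset":[0,0.002,0],"yaw":0},
    {"offset":[0,0.002,0],"yaw":0},
    {"offset":[0,0.002,0],"yaw":0}
  ]
}}

```text
time_s: 37.4
eef_pos: [626.1, 114.9, 129.1]
ee_rot: [-0.697, 0.707, 0.101, -0.065]
force: [-6.0, -0.5, 13.8]
grip_width: -0.004
```

Emit:
{"fn": "jog_arm", "kwargs": {
  "targets": [
    {"offset":[0,-0.005,0],"yaw":0},
    {"offset":[0,-0.03,0],"yaw":0},
    {"offset":[0,-0.07,0],"yaw":0},
    {"offset":[0,-0.11,0],"yaw":0},
    {"offset":[0,-0.13,0],"yaw":0},
    {"offset":[0,-0.13,0],"yaw":0},
    {"offset":[0,-0.13,0],"yaw":0}
  ]
}}

```text
time_s: 37.98
eef_pos: [619.5, 115.8, 259.6]
ee_rot: [-0.697, 0.707, 0.102, -0.064]
force: [-0.2, -0.0, -1.0]
grip_width: 0.0
```

```bash
python3 - <<'E'
from h import *
a=cap("scene","sfin");savec(a,"s12")
c=cap("wrist");savec(c,"m12")
for d in ctrl.regions_of("wrist","lid_blue")[:1]:
    m=d["region"];print(d["score"],m.sum())
    for dz in(44,38): print(dz,fit([(c,m.astype(float))],liftp(SH["lid"],dz),[626,115,.235],(5,5,.1)))
b=loadc("ms9")
cv2.imwrite("pics/m12.png",np.hstack([cv2.resize(x["img"][130:230,260:340,::-1],(400,500),interpolation=cv2.INTER_CUBIC) for x in(b,a)]))
E
```

```text
0.82 833
44 (array([6.26e+02, 1.15e+02, 2.35e-01]), np.float64(1.0))
38 (array([6.26e+02, 1.15e+02, 2.35e-01]), np.float64(1.0))
```

View pics/m12.png

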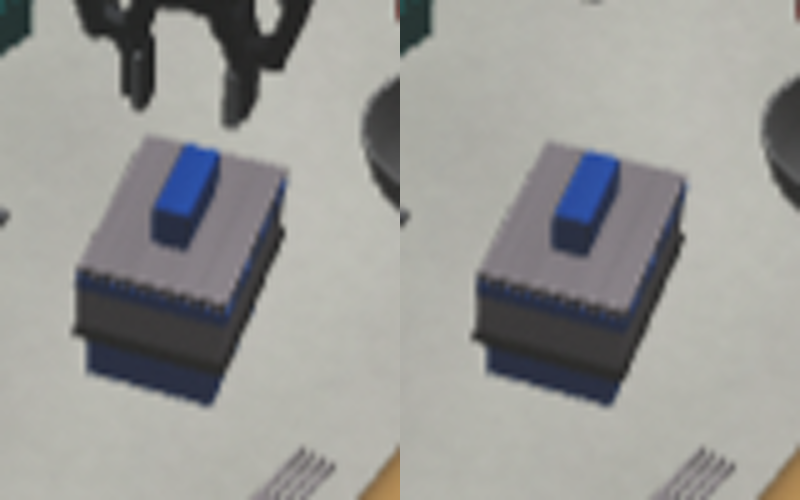

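View pics/sfin.png

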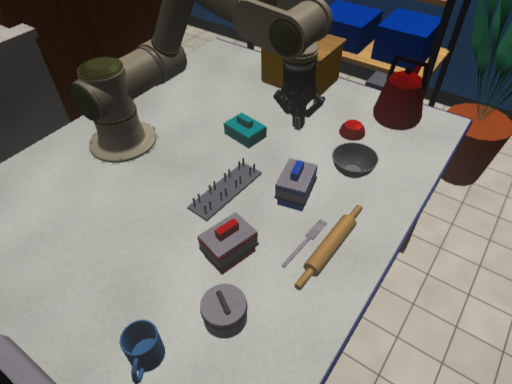

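```bash
python3 - <<'E'
from h import *
for s in("ms9","s12"):
    c=loadc(s)
    for col,p in(("blue",[624.5,114.8,.236]),("red",[595.5,-164,-.247])):
        o=[]
        for dz in(38,44):
            parts=liftp([SH["lid"][1]],dz)
            m=cmask(c,col,proj(c,[p[0],p[1],62+dz])[0],18,sat=110)
            r=rend(c,parts,p); o.append((dz,round(1-np.minimum(r,m).sum()/np.maximum(r,m).sum(),3)))
        print(s,col,o)
ctrl.finish_job()
E
```

```text
ms9 blue [(38, np.float64(0.45)), (44, np.float64(0.461))]
ms9 red [(38, np.float64(0.485)), (44, np.float64(0.494))]
s12 blue [(38, np.float64(0.457)), (44, np.float64(0.476))]
s12 red [(38, np.float64(0.487)), (44, np.float64(0.497))]
the job is handed in; nothing more can be done
```

All three plates that were there, two red and one blue, are in slots of the tin of their own colour, down to the floor. Both tins have the right lid pressed home, and the job is handed in at about 38 s of the 210 s allowed.

- **Plates:** each went in between the guide rods with no side force. Each met the floor at the expected height, with 9–17 N on the tool. I took pictures of each one standing in its slot before closing the tins.
- **Blue lid knocked:** it had been shifted about 3 cm partway through. I found it again before picking it up and left the turquoise look-alike alone.
- **Lids:** I set each one on its ring, let go, then pressed the handle with closed fingers at about 25 N. In both cases the tool moved about 5–6 mm down from contact and stopped at the same height (129 mm). Before-and-after pictures show both lids lower and level. The measured lid positions were within about 2 mm of the tin centres.

**Weaker checks:**
- **Final height check:** it compared the scene camera with a fitted lid model and could not tell the pressed height from the unpressed one.
- **Blue lid refit:** the last wrist-camera fit failed because the detector did not pick out the lid.
- **What the lids rest on:** that both are fully home rests on how far the tool travelled, the force and the pictures. For the red lid, a wrist-camera fit also favoured the pressed height.
- **Gripper tilt:** the gripper picked up a slow tilt of about 3° during the run. The lids were tilted while carried but settled level when released.

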